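# Load the drilling jig and snap its template down

### The job

Three brass blanks lie beside the drilling jig: lay the one blank whose top comes level with the top of the jig's gauge post flat on the support block, between the locating stops. Then take the drill template from its sloping rest by its fin, set it on the blank with its notches around the two hooks, and push it straight down until it lies fully home on the blank and both hooks have clicked over it. Let go, and leave the other two blanks and everything else on the bench where they are.

Things in the scene. Friction and masses are not known exactly. Their poses are not given: they have to be found in the camera images.
- jig: Drilling jig, fixed. Grey base plate 100 (x) x 150 (y) x 12 mm; origin at the centre of its underside, on the bench; z up. Blank and template finally lie centred over the origin, their own x along the jig's x (either way round). Gauge post, black snap hooks and support block with steel stops stand on it.
- jig_seat (a point): Centre of the top of the jig's wooden support block, 36 (x) x 60 (y) mm, 26 mm above the jig's origin. Steel stops round it, tops 34 to 35 mm above the origin, leave a blank 3 mm of play all round. The stops on the +-x sides (inner faces at x = +-28 mm, from 23 to 33 mm off centre in y) leave a gap of 46 mm in the middle for fingers.
- gauge_top (a point): Centre of the flat top of the gauge post, a 12 x 12 mm square steel post at a corner of the jig: x +40, y -64 mm in the jig's frame. Its top, 39 mm above the jig's origin, is the mark that the blank's top must be level with.
- hook_left_tooth (a point): Inner lower edge of the tooth of the hook at the jig's +y side: y +39.5 mm, 49 mm above the jig's origin (the other: y -39.5). Each hook is 24 mm wide in x, its upright's inner face at 44.5 mm off centre; above the tooth a ramp leads a part in; the hook's top is about 64 mm above the origin.
- hook_left (a joint): Outward bend of the hook at the jig's +y side, rad; sprung, hinged 12 mm above the jig's origin. 0 = upright (free or latched); about 0.09 while the template's edge passes its tooth, after which it springs back to 0.
- hook_right (a joint): The same for the hook at the jig's -y side.
- template_fin (a point): Drill template, loose, 0.2 kg: aluminium plate 72 (x) x 101 (y) x 8 mm with a black upright fin in the middle of its top: 16 (x) x 44 (y) x 32 mm high. This point is the fin's centre, 24 mm above the plate's underside. z: plate's normal, fin side up. It starts on the rest tilted 30 degrees: x up the slope, z up and toward the jig. Fully home this point is 63 mm above the jig's origin.
- template_notch (a point): Middle of the floor of the notch in the template's +y edge, at the plate's underside (the -y edge has the same): 30 mm wide in x, its floor 42.5 mm off centre; it goes round a hook with 3 mm of play either side in x. The plate meets the hooks' ramps about 16 mm above home; it takes about 6 to 15 N to bend both, then less, and the last 2 mm are free. Home, its top is 2 mm below the teeth.
- rest: Fixed wooden rest, 110 x 130 mm foot, origin at the centre of its underside, on the bench. Its board slopes 30 degrees, rising along the rest's +x; the board's face is 58 mm above the bench in the middle; a low lip at its lower edge, lower than the plate is thick, holds the template. It faces roughly toward the jig.
- blank_thin_c (a point): Brass blank 50 (x) x 70 (y) x 8 mm, lying flat on the bench; this point is its centre.
- blank_mid_c (a point): Brass blank 50 (x) x 70 (y) x 13 mm, about 0.39 kg, lying flat on the bench; this point is its centre.
- blank_thick_c (a point): Brass blank 50 (x) x 70 (y) x 19 mm, lying flat on the bench; this point is its centre.
- hammer: hammer, about 260 mm long, lying flat; bystander; origin on its underside or axis.
- screwdriver: screwdriver lying flat; bystander; origin on its underside or axis.
- jar: small amber glass jar with steel lid, 56 mm across, 75 mm tall, standing; bystander; origin on its underside or axis.
- mug: white ceramic mug, 76 mm across, 90 mm tall; bystander; origin on its underside or axis.
- scrap_tube: upright copper slug, 32 mm across, 50 mm tall; bystander; origin on its underside or axis.
- bench_block: square steel bench block 75 x 75 x 25 mm; bystander; origin on its underside or axis.
Mind the look-alikes: they are no part of the job. Leave any purple look-alike of the part that bears blank_mid_c alone. Leave any green look-alike of the part that bears template_fin alone.

How it is judged:
On the way, in this order (a step that is already met when the one before it is completed fails the run):
1. the 13 mm blank lies flat on the support block between the stops, released, with the template not yet on it (horizontal distance between blank_mid_c and jig below 0.006 m and z of blank_mid_c in the frame of jig between 0.0307 and 0.0343 m and angle between blank_mid_c's own z axis and vertical below 0.06 rad and angle between the x axis of blank_mid_c and the x axis of jig, either way round below 0.2 rad and contact force between the fingers and blank_mid below 0.2 N and distance between template_fin and jig above 0.12 m), for 0.2 s.
2. pushed by the fingers, which still touch it, the template is fully home on the blank and both hooks have sprung back over it (horizontal distance between each of template_fin, blank_mid_c and jig below 0.006 m and z of template_fin in the frame of jig between 0.061 and 0.065 m and angle between template_fin's own z axis and vertical below 0.05 rad and angle between the x axis of template_fin and the x axis of jig, either way round below 0.12 rad and value of joint each of hook_left, hook_right below 0.03 rad and z of blank_mid_c in the frame of jig between 0.0307 and 0.0343 m and angle between blank_mid_c's own z axis and vertical below 0.06 rad and angle between the x axis of blank_mid_c and the x axis of jig, either way round below 0.2 rad and contact force between the fingers and template above 0.5 N), for 0.1 s.
At the end, for the whole second after the job is handed in: The 13 mm blank flat on the support block (within 6 mm in plan, 1.8 mm in height, 0.2 rad of turn); the template home on it (within 6 mm in plan, 2 mm in height, 0.12 rad of turn, 0.05 rad of tilt); both hooks upright again (under 0.03 rad); all at rest (horizontal distance between each of blank_mid_c, template_fin and jig below 0.006 m and z of blank_mid_c in the frame of jig between 0.0307 and 0.0343 m and angle between blank_mid_c's own z axis and vertical below 0.06 rad and angle between the x axis of blank_mid_c and the x axis of jig, either way round below 0.2 rad and z of template_fin in the frame of jig between 0.061 and 0.065 m and angle between template_fin's own z axis and vertical below 0.05 rad and angle between the x axis of template_fin and the x axis of jig, either way round below 0.12 rad and value of joint each of hook_left, hook_right below 0.03 rad and linear speed of each of template, blank_mid below 0.01 m/s); the robot touches nothing.
It fails at once if one of the other two blanks moved by more than 30 mm (distance of any of blank_thin_c, blank_thick_c from where it was at the start of the episode above 0.03 m).
It fails at once if another thing on the bench (hammer, screwdriver, jar, mug, copper slug, bench block) moved by more than 30 mm (distance of any of hammer, screwdriver, jar, mug, scrap_tube, bench_block from where it was at the start of the episode above 0.03 m).
It also fails if it takes over 50 s, if anything falls off the work surface, if the arm or the gripper's body presses on something with over 40 N, if the wrist force passes 120 N, or if a joint passes its speed limit or range.

### The arm

A 6-joint arm with a two-finger parallel gripper is mounted at the origin on the work surface. World frame = base frame: x ahead of the robot, y to its left, z up, the work surface at z = 0. Lengths are in m, angles in rad, forces in N, time in s.
With the tool pointing down it reaches from about 0.325 to 0.775 m from the base axis. Payload 5.5 kg.
Tool frame: the origin (TCP) lies midway between the tips of the shut fingers; the grasp point (between the pads) lies 19 mm behind it (r.grip_point_offset is the distance from the TCP to the grasp point, in m); x points along the fingers, y is the direction in which the jaws open and shut, and the axes are right-handed (so a half turn about x gives the same grasp; the last joint's range is limited). The gripper opens to 85 mm and grips with 20 to 120 N. Pads are 22 mm wide; open, the fingers measure 114 mm over their backs; the gripper's body (76 mm by 85 mm) begins 54 mm behind the grasp point. The pads swing forward as they close: fully open they stand 13 mm farther back than shut.
Start: joints at [1.274, 0.091, 1.231, -0, 1.82, -0.057], TCP at [0.143, 0.583, 0.231] pointing down, gripper open.
Joint ranges: [-2.87, 2.87], [-0.86, 2.18], [0.17, 2.46], [-1.51, 4.65], [0.06, 2.69], [-2.65, 2.65]. Speed limits (rad/s): [2.57, 2.57, 3.01, 3.14, 3.14, 3.14].

### API

Orientations are given as a unit quaternion [w, x, y, z].
In Python, from cell import r, eyes gives the robot as it stands.
- The arm moves only by the tool step_arm, never from a script. Its argument "targets" is a list of rows, each an object with "xyz": the shift along the tool's x, y, z in mm, a list of three; "turn": the turn about the tool's x in degrees; "hand": the closure in counts, from 0 (fully open) to 255 (shut). In form: [{"xyz": [dx, dy, dz], "turn": turn, "hand": hand}, ...]. A call has exactly 5 rows; each row shifts and turns the pose as measured when the row begins, along the tool's axes as they then stand; what a row does not reach is not made up. A row lasts 1/8 s, in which the tool goes at most 62.5 mm and 10.7 degrees, less where a joint would pass 70% of its speed; a pose out of reach is approached as far as the arm can. A call with a gripper value outside its range is refused whole. The fingers move at their own pace and stop on an object; "newtons" is the grip in N (left out, the last holds). Time passes only in rows, so rows that do not move let the fingers close, or fill a call up. It gives the time, the measured TCP pose, the force and the opening at its end, in the units of the state.
- r.sense(): the state, without advancing time (a new reading comes with each control period).
- eyes.get_image(name): name is "side" or "top" or "wrist"; returns a dict with "frame" (384x512x3 uint8, red, green, blue), "depth" (384x512 float32, m along the optical axis (not along the pixel's ray), 0 where there is no reading), "fx", "fy", "cx", "cy" (pixels), "R" (3x3) and "t" (3): a world point X has camera coordinates R X + t; the wrist camera has in their place "T_tool_cam" (4x4, takes a point from camera to tool coordinates, whose origin is the TCP and whose axes are the tool frame's). Camera axes: x right, y down, z forward; pixel columns grow to the right and rows downward; lengths in m; the calibration is good to about 2 mm. A picture is of the moment at which its call begins: read the wrist's pose just before it.
- r.sign_off(): hands the job in, once; it reports no verdict.
Trained networks look in a picture, given as the dict that the camera call returned (one of the last four; its "shot" number tells which), for a name from the list of things; names that differ only in an ending like _2 or _b are one class to them, and where a whole thing is asked for, a point or a joint stands for the part that bears it (a point fixed in the world has none). Each returns a list of dicts, best first, with "conf" (0 to 1); they miss things now and then, are a little off and sometimes report something else, mostly with a low value. They report only what shows in the picture. A call takes as long as a camera call. They do not tell look-alikes from the thing itself.
- eyes.look_for(picture, query): "location" ([x, y, z] in m, in world coordinates, good to about 4 mm: the middle of the surface that is visible of it).
- eyes.tip_of(picture, query): "location" ([x, y, z] in m, in world coordinates, good to about 4 mm: a listed point, or the origin of a listed thing).
The state is a dict: "clock": time; "joint_pos": joint angles; "joint_velocities": joint speeds; "joint_torque": joint torques, N m; "eef_pos": TCP position; "tcp_rot": TCP orientation; "ft_force": force on the tool from outside, world axes, zero at the start; "wrist_torque": the same for the moment, N m; "finger_gap": opening from 0.0 (shut) to 1.0 (fully open).
Only numpy, scipy, OpenCV 4.12 (cv2) and the standard library are available. Lean on these libraries where they do the work, as an engineer would, in place of code of your own. Each camera call takes 0.05 s, during which the arm holds its last target. There are 200 camera calls.

## Working session

There is one attempt and no reset: what is moved stays moved. The work goes in short steps, Python scripts to look and compute and a tool call to move; the robot and the scene stay as the last step left them, time stands still between calls to the robot, and variables do not carry over. Pictures are saved under pics/ and viewed, about 8 in all and at most 12, crops included, and the job is handed in when it is done.

Besides the shell and the picture viewer there is one more tool, called after "Request:" by a JSON object that holds its "method" and its "body", one argument or row to a line. step_arm: Moves the arm, as the interface text tells. Its arguments: {"type":"object","properties":{"targets":{"type":"array","items":{"type":"object","properties":{"xyz":{"type":"array","items":{"type":"number"}},"turn":{"type":"number"},"hand":{"type":"number"}}}},"newtons":{"type":"number"}},"required":["targets"]}

```bash
mkdir -p pics; ls; cat > h.py <<'E'
import numpy as np, cv2
from cell import r, eyes
from scipy.spatial.transform import Rotation as Ro
def pose():
    s=r.sense(); q=s['tcp_rot']; return np.array(s['eef_pos']), Ro.from_quat([q[1],q[2],q[3],q[0]]).as_matrix()
def cloud(p,pw=None):
    d=p['depth'];v,u=np.mgrid[:d.shape[0],:d.shape[1]]
    c=np.stack([(u-p['cx'])/p['fx']*d,(v-p['cy'])/p['fy']*d,d],-1)
    if 'R' in p: w=(c-np.array(p['t']))@np.array(p['R'])
    else:
        T=np.array(p['T_tool_cam']); c=c@T[:3,:3].T+T[:3,3]; w=c@pw[1].T+pw[0]
    w[d<=0]=np.nan
    return w
def save(p,n,scale=1,crop=None):
    f=p['frame'][:,:,::-1]
    if crop: a,b,c,d=crop; f=f[b:d,a:c]
    cv2.imwrite('pics/'+n,cv2.resize(f,None,fx=scale,fy=scale,interpolation=cv2.INTER_CUBIC))
E
python3 - <<'E'
from h import *
print(r.sense()); 
a=eyes.get_image('top'); b=eyes.get_image('side')
save(a,'top1.png',1.5); save(b,'side1.png',1.5)
for n,p in (('top',a),('side',b)):
  for q in ['jig','jig_seat','gauge_top','hook_left_tooth','template_fin','template_notch','rest','blank_mid_c','blank_thin_c','blank_thick_c']:
    print(n,q,[(np.round(x['location'],3).tolist(),round(x['conf'],2)) for x in eyes.tip_of(p,q)[:4]])
np.savez('ab.npz',ca=cloud(a),cb=cloud(b),fa=a['frame'],fb=b['frame'])
E
```

```text
pics
{'clock': 0.0, 'joint_pos': array([ 1.27432130e+00,  9.18842661e-02,  1.23192792e+00,  3.51421919e-06,
        1.81980777e+00, -5.67106819e-02]), 'joint_velocities': array([ 0.00083787, -0.00168453,  0.00074577,  0.00011074,  0.00118149,
        0.00059021]), 'joint_torque': array([-4.27961641e-04, -4.58735061e+01, -4.18019593e+01, -6.17200115e-06,
        1.17047149e-02, -3.59827752e-06]), 'eef_pos': array([0.14240441, 0.58255107, 0.23011193]), 'tcp_rot': array([ 0.70190426,  0.08386085,  0.70215847, -0.08527165]), 'ft_force': array([-0.4431925 , -0.01321872,  0.11280644]), 'wrist_torque': array([0.03767422, 0.018947  , 0.00158784]), 'finger_gap': 0.9976890414666902}
top jig [([0.512, 0.024, -0.001], 0.94)]
top jig_seat [([0.511, 0.022, 0.029], 0.74)]
top gauge_top [([0.543, -0.044, 0.041], 0.59), ([0.352, -0.351, 0.003], 0.36)]
top hook_left_tooth [([0.514, 0.064, 0.049], 0.54), ([0.719, -0.31, -0.005], 0.38)]
top template_fin [([0.459, 0.261, 0.079], 0.79), ([0.657, 0.264, 0.018], 0.58)]
top template_notch [([0.699, 0.262, 0.035], 0.95)]
top rest []
top blank_mid_c [([0.322, 
[... 151 characters left out ...]

side jig [([0.513, 0.026, 0.003], 0.56)]
side jig_seat [([0.51, 0.021, 0.025], 0.91)]
side gauge_top [([0.544, -0.046, 0.04], 0.73)]
side hook_left_tooth [([0.517, 0.063, 0.047], 0.7), ([0.573, -0.177, 0.01], 0.39), ([0.697, -0.09, 0.002], 0.2)]
side template_fin [([0.659, 0.266, 0.017], 0.93), ([0.456, 0.26, 0.08], 0.65), ([0.697, -0.092, -0.001], 0.23)]
side template_notch [([0.699, 0.265, 0.041], 0.98), ([0.425, 0.297, 0.058], 0.61), ([0.376, 0.148, -0.002], 0.18)]
side rest [([0.462, 0.276, -0.003], 0.83)]
side blank_mid_c [([0.322, -0.224, 0.006], 0.93), ([0.436, -0.21, 0.013], 0.91)]
side blank_thin_c [([0.491, -0.333, 0.005], 0.68)]
side blank_thick_c [([0.574, -0.173, 0.011], 0.75)]
```

View pics/top1.png

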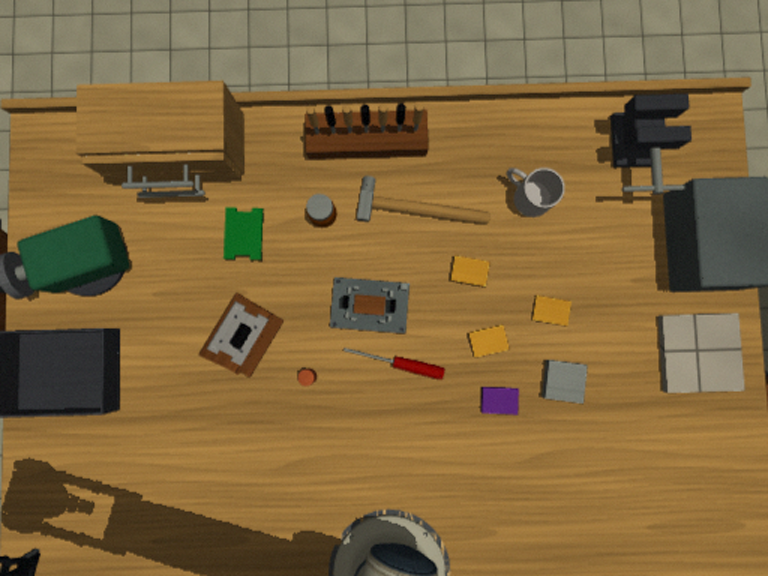

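View pics/side1.png

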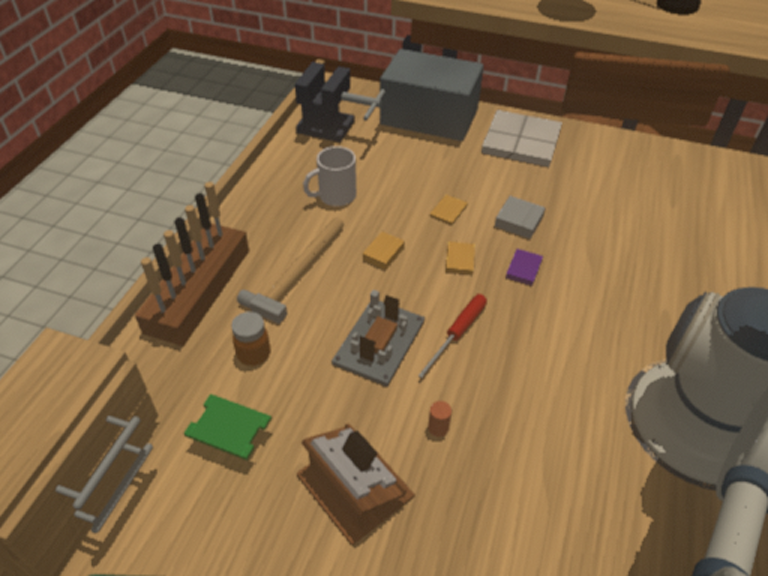

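Top view: three brass blanks lie at (469,271), (552,310) and (488,341). The purple look-alike is at (500,400), the green template look-alike at (243,233), the real template on its rest at (240,335), and the jig at (370,305). I'll check blank thickness by depth and fit the poses.

```bash
python3 - <<'E'
from h import *
z=np.load('ab.npz'); ca,fa,cb,fb=z['ca'],z['fa'],z['cb'],z['fb']
for nm,c,f in (('top',ca,fa),('side',cb,fb)):
  for n,x,y in (('A',.575,-.174),('B',.49,-.334),('C',.436,-.209),('purple',.322,-.226)):
    near=np.hypot(c[...,0]-x,c[...,1]-y)
    m=near<.015; ring=(near>.06)&(near<.075)&(c[...,2]<.02)
    hsv=cv2.cvtColor(f,cv2.COLOR_RGB2HSV)
    ref=np.median(hsv[m].astype(float),0)
    seg=(near<.055)&(np.abs(hsv[...,0]-ref[0])<6)&(hsv[...,1]>ref[1]-40)&(hsv[...,2]>ref[2]-40)&(c[...,2]>.003)
    rc=cv2.minAreaRect((c[seg][:,:2]*1000).astype(np.float32))
    print(nm,n,'top z',np.round(np.nanmedian(c[m][:,2]),4),'bench',np.round(np.nanmedian(c[ring][:,2]),4),'rect',np.round(rc[0],1),np.round(rc[1],1),round(rc[2],1), ref)
# jig base plate z~12mm
  near=np.hypot(c[...,0]-.512,c[...,1]-.023)
  m=(near<.1)&(c[...,2]>.008)&(c[...,2]<.017)
  rc=cv2.minAreaRect((c[m][:,:2]*1000).astype(np.float32)); print('jig',rc, m.sum())
  m=(near<.015); print('seat z',np.nanmedian(c[m][:,2]))
  # template: white plate pts
  near=np.hypot(c[...,0]-.458,c[...,1]-.262)
  hsv=cv2.cvtColor(f,cv2.COLOR_RGB2HSV)
  m=(near<.08)&(hsv[...,1]<60)&(hsv[...,2]>110)&(c[...,2]>.03)
  P=c[m]; P=P[np.isfinite(P).all(1)]; ctr=P.mean(0); u,s,v=np.linalg.svd(P-ctr); n_=v[2]*np.sign(v[2][2])
  print('tmpl',len(P),ctr,n_,'tilt',np.degrees(np.arccos(n_[2])),'dir',np.degrees(np.arctan2(n_[1],n_[0])),'rms',s[2]/len(P)**.5)
  yv=np.cross(n_,[0,0,1.]);yv/=np.linalg.norm(yv); xv=np.cross(yv,n_)
  q=np.stack([(P-ctr)@xv,(P-ctr)@yv],1); print(' x ext',q[:,0].min(),q[:,0].max(),'y',q[:,1].min(),q[:,1].max(), 'rect',cv2.minAreaRect((q*1000).astype(np.float32)))
  print(' xv',xv,'yv',yv,'mid3',ctr+xv*(q[:,0].min()+q[:,0].max())/2+yv*(q[:,1].min()+q[:,1].max())/2)
  m=(near<.05)&(hsv[...,2]<70)&(c[...,2]>.06); print(' fin',m.sum(),np.nanmedian(c[m],0))
im=cv2.resize(fa[150:290,280:410,::-1],None,fx=5,fy=4,interpolation=cv2.INTER_CUBIC); cv2.imwrite('pics/blanks.png',im)
E
```

```text
top A top z 0.0183 bench -0.0005 rect [ 572.1 -175.3] [69.  49.3] 78.4 [ 19. 205. 182.]
top B top z 0.0074 bench -0.0006 rect [ 490.5 -334.9] [70.6 51.9] 78.0 [ 19. 204. 180.]
top C top z 0.0125 bench -0.0006 rect [ 432.7 -206.9] [49.2 68.8] 11.4 [ 19. 203. 188.]
top purple top z 0.0128 bench -0.0005 rect [ 317.8 -222.7] [67.5 48.2] 85.4 [140. 169. 116.]
jig ((486.453857421875, 27.402664184570312), (149.9600372314453, 147.0444793701172), 83.66509246826172) 1227
seat z 0.02604712259378923
tmpl 625 [0.46159136 0.27188561 0.06546558] [-0.26015888 -0.42474479  0.86712699] tilt 29.87352524429237 dir -121.48773375997321 rms 0.0019398059830017505
 x ext -0.03792216050353731 0.03472843253703932 y -0.0493525469266444 0.05049288934608916 rect ((-1.5865592956542969, 0.5669784545898438), (99.81900024414062, 72.65827941894531), 89.96786499023438)
 xv [0.45291432 0.73944428 0.49808712] yv [-0.852752    0.52231601  0.        ] mid3 [0.4603819  0.27100263 0.0646702 ]
 fin 142 [0.45551747 0.2614529  0.09057757]
side A top z 0.017 bench -0.0013 rect [ 565.2 -174.9] [73.7 58.9] 79.1 [ 18.  160.5 178. ]
[... 227 characters left out ...]
.3 -222.9] [71.7 46.7] 85.8 [146. 117. 111.]
jig ((485.7641906738281, 26.60293960571289), (151.77821350097656, 145.8970489501953), 83.45210266113281) 1216
seat z 0.02459373687706998
tmpl 806 [0.46008919 0.27859882 0.06891224] [-0.25578903 -0.42859994  0.8665299 ] tilt 29.942138638786076 dir -120.8288100294321 rms 0.0017824262302909288
 x ext -0.04702085139647761 0.028042051399389548 y -0.0613040574839987 0.04618329313564134 rect ((-9.168067932128906, -7.456485748291016), (74.74942779541016, 107.79373931884766), 0.5399764776229858)
 xv [0.44407466 0.74409123 0.49912517] yv [-0.85870232  0.51247471  0.        ] mid3 [0.46236731 0.26766334 0.06417584]
 fin 331 [0.45348541 0.26554136 0.08687065]
```

View pics/blanks.png

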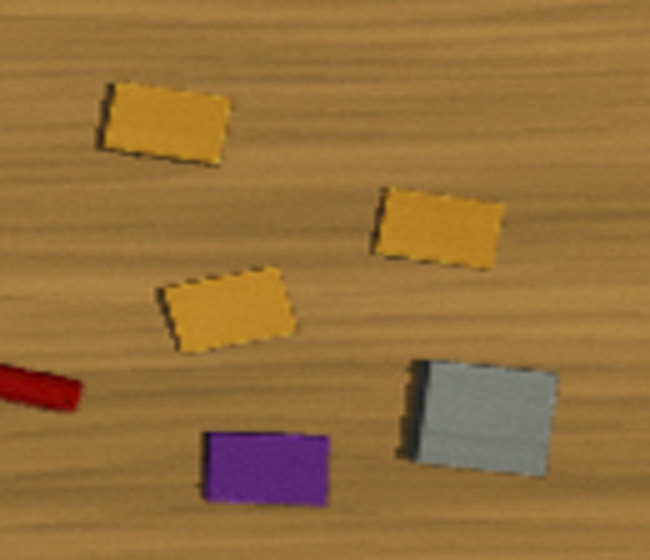

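Heights above the bench are A 18.8 mm, B 8.0 mm and C 13.1 mm. Seat 26 + 13 = 39 mm matches the gauge post, so the blank meant is C, at crop pixel (228,310), top-image (488,341). It is brass; the other 13 mm piece is the purple look-alike, crop (267,470). I'll set out via the jig and look at it from close by.

```bash
cat >> h.py <<'E'
def go(x,y,z,yaw=None):
    """yaw: wanted world direction of jaw axis in deg (mod 180)"""
    p,R=pose(); d=R.T@(np.array([x,y,z])-p)*1000
    a=np.degrees(np.arctan2(R[1,1],R[0,1])); s='' 
    if yaw is not None:
        dy=(yaw-a+90)%180-90; s=f' world dyaw {dy:.1f} -> turn about tool x {dy*np.sign(R[2,0]):.1f}'
    print('pos',np.round(p*1000,1),'jaw yaw',round(a,1),'| tool shift',np.round(d,1),s)
E
python3 - <<'E'
from h import *
p,R=pose(); print(np.round(R,3)); go(.47,.05,.25,-7); print(np.array(eyes.get_image('wrist')['T_tool_cam']).round(3))
E
```

```text
[[-0.     0.238  0.971]
 [ 0.     0.971 -0.238]
 [-1.     0.    -0.   ]]
pos [142.5 582.8 231.3] jaw yaw 76.3 | tool shift [ -18.7 -439.8  444.7]  world dyaw -83.3 -> turn about tool x 83.3
[[-0.001 -0.296  0.955 -0.143]
 [ 1.    -0.     0.001 -0.   ]
 [-0.     0.955  0.296 -0.076]
 [ 0.     0.     0.     1.   ]]
```

```bash
cat >> h.py <<'E'
def plan(x,y,z,yaw,n=None):
    """rows that take the tool there, evenly, turn at most 10 deg and 58 mm each"""
    p,R=pose(); t=np.array([x,y,z]); a=np.degrees(np.arctan2(R[1,1],R[0,1])); dy=(yaw-a+90)%180-90
    n=n or int(max(np.ceil(np.linalg.norm(t-p)/.058),np.ceil(abs(dy)/10)))
    print('pos',np.round(p*1000,1),'jaw',round(a,1),'dyaw',round(dy,1),'j6',round(r.sense()['joint_pos'][5],2))
    for i in range(n):
        Ri=Ro.from_euler('z',dy*i/n,degrees=True).as_matrix()@R
        print(i,np.round(Ri.T@(t-p)/n*1000,0).tolist(),round(-dy/n,1))
E
python3 - <<'E'
from h import *
plan(.48,.09,.26,-7,10)
E
```

```text
pos [142.5 582.8 231.3] jaw 76.3 dyaw -83.3 j6 -0.06
0 [-3.0, -40.0, 44.0] 8.3
1 [-3.0, -33.0, 50.0] 8.3
2 [-3.0, -25.0, 54.0] 8.3
3 [-3.0, -17.0, 57.0] 8.3
4 [-3.0, -9.0, 59.0] 8.3
5 [-3.0, -0.0, 60.0] 8.3
6 [-3.0, 8.0, 59.0] 8.3
7 [-3.0, 17.0, 57.0] 8.3
8 [-3.0, 25.0, 54.0] 8.3
9 [-3.0, 33.0, 50.0] 8.3
```

Request:
{"method": "step_arm", "body": {
  "targets": [
    {"xyz": [-3,-40,44],"turn": 8.3,"hand": 0},
    {"xyz": [-3,-33,50],"turn": 8.3,"hand": 0},
    {"xyz": [-3,-25,54],"turn": 8.3,"hand": 0},
    {"xyz": [-3,-17,57],"turn": 8.3,"hand": 0},
    {"xyz": [-3,-9,59],"turn": 8.3,"hand": 0}
  ]
}}

```text
clock: 1.78
eef_pos: [0.3117, 0.3318, 0.2444]
tcp_rot: [0.624, 0.332, 0.624, -0.333]
ft_force: [1.3, -0.8, 0.3]
finger_gap: 0.997
```

Request:
{"method": "step_arm", "body": {
  "targets": [
    {"xyz": [-3,0,60],"turn": 8.3,"hand": 0},
    {"xyz": [-3,8,59],"turn": 8.3,"hand": 0},
    {"xyz": [-3,17,57],"turn": 8.3,"hand": 0},
    {"xyz": [-3,25,54],"turn": 8.3,"hand": 0},
    {"xyz": [-3,33,50],"turn": 8.3,"hand": 0}
  ]
}}

```text
clock: 2.4
eef_pos: [0.4791, 0.0733, 0.2621]
tcp_rot: [0.461, 0.539, 0.458, -0.536]
ft_force: [-0.2, 0.2, 0.4]
finger_gap: 1.003
```

```bash
python3 - <<'E'
from h import *
pw=pose(); p=eyes.get_image('wrist'); save(p,'w1.png',1.5)
c=cloud(p,pw); np.savez('w1.npz',c=c,f=p['frame'])
print(pw[0], r.sense()['clock'])
for q in ['jig','jig_seat','gauge_top','hook_left_tooth']:
    print(q,[(np.round(x['location'],4).tolist(),round(x['conf'],2)) for x in eyes.tip_of(p,q)[:4]])
m=(np.hypot(c[...,0]-.512,c[...,1]-.023)<.095)&(c[...,2]>.006)
for lo,hi in ((.009,.015),(.022,.030),(.031,.0365),(.037,.044),(.058,.068)):
    k=m&(c[...,2]>lo)&(c[...,2]<hi); 
    if k.sum()>20: print(lo,hi,k.sum(),np.nanmedian(c[k],0).round(4),cv2.minAreaRect((c[k][:,:2]*1000).astype(np.float32)))
plan(.4335,-.2075,.15,11.4)
E
```

```text
[0.47905389 0.07329779 0.26211889] 2.45
jig []
jig_seat [([0.5124, 0.0219, 0.0293], 0.96)]
gauge_top [([0.5139, 0.0264, 0.0288], 0.72), ([0.5433, -0.0413, 0.0379], 0.68)]
hook_left_tooth [([0.5129, 0.0653, 0.0466], 0.66)]
0.009 0.015 5762 [0.5064 0.0393 0.0119] ((489.47296142578125, 26.898338317871094), (149.97691345214844, 143.1663360595703), 83.7677993774414)
0.022 0.03 1558 [0.5114 0.0242 0.0258] ((511.6999816894531, 12.762989044189453), (73.70887756347656, 122.66354370117188), 1.8435138463974)
0.031 0.0365 434 [5.198e-01 5.000e-04 3.410e-02] ((511.5050048828125, 12.260231018066406), (73.38665008544922, 122.95801544189453), 1.9920718669891357)
0.037 0.044 122 [ 0.5411 -0.0412  0.0386] ((514.1737060546875, 9.783218383789062), (50.35965347290039, 129.12789916992188), 11.359702110290527)
0.058 0.068 265 [ 0.51   -0.0184  0.0621] ((510.8794250488281, 24.21583366394043), (100.02681732177734, 24.024307250976562), 83.51551055908203)
pos [478.1  75.3 261.6] jaw -8.7 dyaw 20.1 j6 0.24
0 [19.0, -0.0, 48.0] -3.3
1 [19.0, -3.0, 48.0] -3.3
2 [19.0, -6.0, 47.0] -3.3
3 [19.0, -9.0, 47.0] -3.3
4 [19.0, -11.0, 46.0] -3.3
5 [19.0, -14.0, 46.0] -3.3
```

View pics/w1.png

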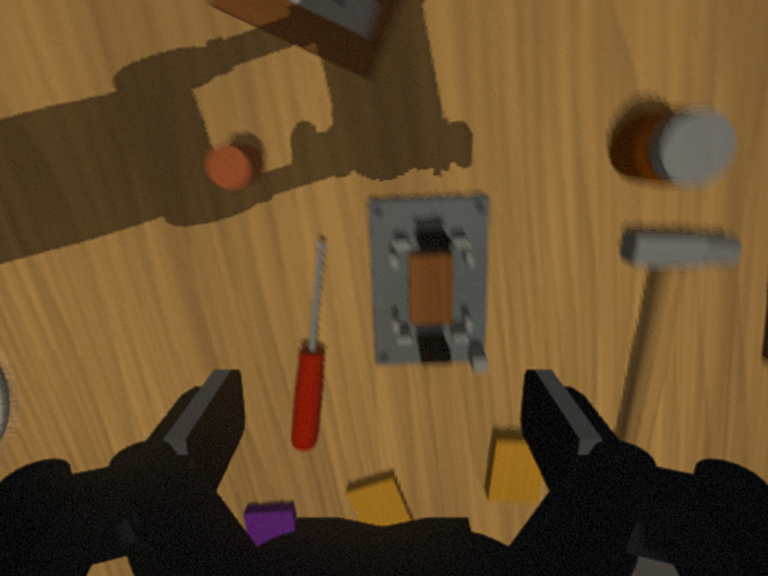

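The wrist view shows the jig at (430,280), gauge post (479,356), and hooks at (432,235) and (433,345). The hook tops give the jig as (0.511, 0.024) with yaw −6.5°. Next I go over blank C.

Request:
{"method": "step_arm", "body": {
  "targets": [
    {"xyz": [25,0,59],"turn": -4,"hand": 0},
    {"xyz": [25,-4,59],"turn": -4,"hand": 0},
    {"xyz": [25,-8,58],"turn": -4,"hand": 0},
    {"xyz": [25,-12,58],"turn": -4,"hand": 0},
    {"xyz": [25,-16,56],"turn": -4,"hand": 0}
  ]
}}

```text
clock: 3.28
eef_pos: [0.441, -0.2074, 0.1384]
tcp_rot: [0.559, 0.441, 0.552, -0.434]
ft_force: [1.1, -0.6, -0.7]
finger_gap: 0.999
```

Request:
{"method": "step_arm", "body": {
  "targets": [
    {"xyz": [0,0,0],"turn": 0,"hand": 0},
    {"xyz": [0,0,0],"turn": 0,"hand": 0},
    {"xyz": [0,0,0],"turn": 0,"hand": 0},
    {"xyz": [0,0,0],"turn": 0,"hand": 0},
    {"xyz": [0,0,0],"turn": 0,"hand": 0}
  ]
}}

```text
clock: 3.9
eef_pos: [0.4418, -0.2034, 0.1386]
tcp_rot: [0.561, 0.439, 0.554, -0.432]
ft_force: [0.8, -0.0, -0.5]
finger_gap: 0.998
```

```bash
python3 - <<'E'
from h import *
pw=pose(); p=eyes.get_image('wrist'); save(p,'w2.png',1.5)
c=cloud(p,pw); hsv=cv2.cvtColor(p['frame'],cv2.COLOR_RGB2HSV)
near=np.hypot(c[...,0]-.433,c[...,1]+.207)
ref=np.median(hsv[near<.015].astype(float),0); print(ref, r.sense()['clock'])
seg=(near<.06)&(c[...,2]>.008)&(c[...,2]<.02)
print(seg.sum(),np.nanmedian(c[seg][:,2]),cv2.minAreaRect((c[seg][:,:2]*1000).astype(np.float32)))
print([(np.round(x['location'],4).tolist(),round(x['conf'],2)) for x in eyes.tip_of(p,'blank_mid_c')])
plan(.4335,-.2075,.0,11.4)
E
```

```text
[ 19. 134.  27.] 3.95
4364 0.012903393929729556 ((433.8031311035156, -207.41146850585938), (50.103118896484375, 70.48660278320312), 11.378479957580566)
[([0.314, -0.2263, 0.006], 0.9), ([0.4344, -0.207, 0.007], 0.57)]
pos [ 441.7 -203.7  138.5] jaw 13.9 dyaw -2.5 j6 -0.75
0 [46.0, -4.0, 1.0] 0.8
1 [46.0, -4.0, 1.0] 0.8
2 [46.0, -4.0, 1.0] 0.8
```

View pics/w2.png

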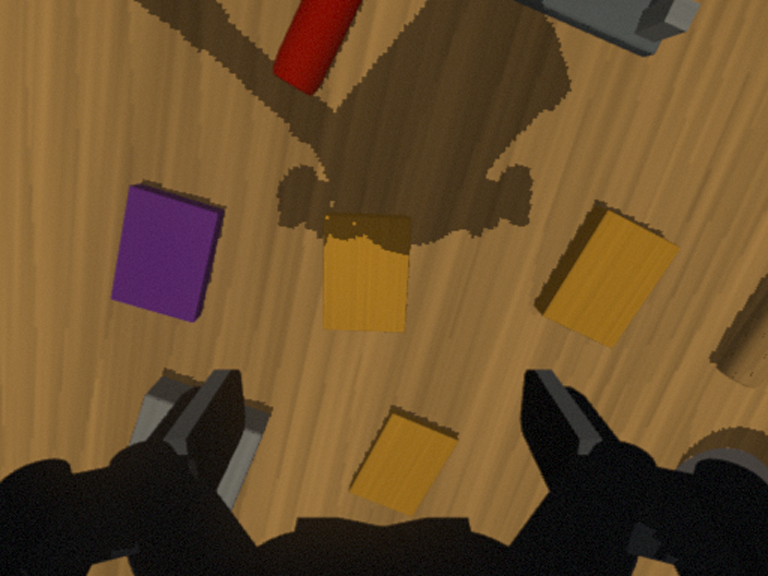

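The wrist view shows blank C centred at (366,273), purple at (168,253), thick at (610,277) and thin at (405,460). The fit (433.8, −207.4), 11.4° agrees with the earlier one, so I descend and grip.

Request:
{"method": "step_arm", "body": {
  "targets": [
    {"xyz": [45,-4,2],"turn": 0.8,"hand": 0},
    {"xyz": [45,-4,1],"turn": 0.8,"hand": 0},
    {"xyz": [30,-1,1],"turn": 0.8,"hand": 0},
    {"xyz": [13,0,0],"turn": 0,"hand": 0},
    {"xyz": [0,0,0],"turn": 0,"hand": 0}
  ]
}}

```text
clock: 4.62
eef_pos: [0.4374, -0.2099, 0.0042]
tcp_rot: [0.553, 0.451, 0.543, -0.443]
ft_force: [0.2, 0.5, 1.2]
finger_gap: 1.003
```

```bash
python3 - <<'E'
from h import *
plan(.4338,-.2074,.002,11.4,1); print(r.sense()['ft_force'])
E
```

```text
pos [ 437.4 -209.9    4.2] jaw 11.5 dyaw -0.1 j6 -0.73
0 [2.0, -3.0, -3.0] 0.1
[0.22649233 0.45981395 1.1924827 ]
```

Request:
{"method": "step_arm", "body": {
  "targets": [
    {"xyz": [2,-3,-3],"turn": 0,"hand": 0},
    {"xyz": [0,0,0],"turn": 0,"hand": 130},
    {"xyz": [0,0,0],"turn": 0,"hand": 200},
    {"xyz": [0,0,0],"turn": 0,"hand": 200},
    {"xyz": [0,0,0],"turn": 0,"hand": 200}
  ],
  "newtons": 60
}}

```text
clock: 5.25
eef_pos: [0.4361, -0.2087, 0.0066]
tcp_rot: [0.555, 0.451, 0.54, -0.443]
ft_force: [0.2, -0.5, -2.6]
finger_gap: 0.553
```

Request:
{"method": "step_arm", "body": {
  "targets": [
    {"xyz": [0,0,0],"turn": 0,"hand": 200},
    {"xyz": [-10,0,0],"turn": 0,"hand": 200},
    {"xyz": [-20,0,0],"turn": 0,"hand": 200},
    {"xyz": [-40,0,0],"turn": 0,"hand": 200},
    {"xyz": [-40,0,0],"turn": 0,"hand": 200}
  ]
}}

```text
clock: 5.88
eef_pos: [0.43, -0.2063, 0.1142]
tcp_rot: [0.551, 0.451, 0.545, -0.443]
ft_force: [-0.2, 0.1, -4.0]
finger_gap: 0.557
```

```bash
python3 - <<'E'
from h import *
plan(.511,.024,.12,-6.5); s=r.sense();print(s['ft_force'],s['finger_gap'])
E
```

```text
pos [ 430.  -206.3  114.2] jaw 11.6 dyaw -18.1 j6 -0.73
0 [-1.0, 25.0, -42.0] 3.6
1 [-1.0, 22.0, -43.0] 3.6
2 [-1.0, 20.0, -45.0] 3.6
3 [-1.0, 17.0, -46.0] 3.6
4 [-1.0, 14.0, -47.0] 3.6
[-0.21996681  0.09493527 -4.0360664 ] 0.5574583990214582
```

Request:
{"method": "step_arm", "body": {
  "targets": [
    {"xyz": [-4,25,-42],"turn": 3.6,"hand": 200},
    {"xyz": [-1,22,-43],"turn": 3.6,"hand": 200},
    {"xyz": [-1,20,-45],"turn": 3.6,"hand": 200},
    {"xyz": [-1,17,-46],"turn": 3.6,"hand": 200},
    {"xyz": [-1,14,-47],"turn": 3.6,"hand": 200}
  ]
}}

```text
clock: 6.5
eef_pos: [0.5151, 0.0261, 0.1303]
tcp_rot: [0.472, 0.537, 0.461, -0.526]
ft_force: [0.9, -0.2, -3.3]
finger_gap: 0.552
```

Request:
{"method": "step_arm", "body": {
  "targets": [
    {"xyz": [0,0,0],"turn": 0,"hand": 200},
    {"xyz": [0,0,0],"turn": 0,"hand": 200},
    {"xyz": [0,0,0],"turn": 0,"hand": 200},
    {"xyz": [0,0,0],"turn": 0,"hand": 200},
    {"xyz": [0,0,0],"turn": 0,"hand": 200}
  ]
}}

```text
clock: 7.12
eef_pos: [0.5144, 0.0264, 0.1301]
tcp_rot: [0.472, 0.536, 0.462, -0.526]
ft_force: [-1.2, -0.2, -3.7]
finger_gap: 0.556
```

```bash
python3 - <<'E'
from h import *
plan(.511,.024,.045,-6.5,2); s=r.sense();print(s['ft_force'],s['finger_gap'],s['clock'],s['joint_velocities'].round(3))
pw=pose(); p=eyes.get_image('wrist'); save(p,'w3.png',1.5)
c=cloud(p,pw); hsv=cv2.cvtColor(p['frame'],cv2.COLOR_RGB2HSV)
br=(hsv[...,0]>14)&(hsv[...,0]<24)&(hsv[...,1]>120)&(c[...,2]>.09)&(c[...,2]<.16)&(np.hypot(c[...,0]-pw[0][0],c[...,1]-pw[0][1])<.06)
print('blank',br.sum(),np.nanmedian(c[br],0),cv2.minAreaRect((c[br][:,:2]*1000).astype(np.float32)))
P=c[br];A=np.c_[P[:,:2]-P[:,:2].mean(0),np.ones(len(P))];print('plane',np.linalg.lstsq(A,P[:,2],rcond=None)[0])
m=np.hypot(c[...,0]-.511,c[...,1]-.024)<.1
for lo,hi in ((.009,.015),(.022,.030),(.058,.068)):
    k=m&(c[...,2]>lo)&(c[...,2]<hi)
    if k.sum()>20: print(lo,hi,k.sum(),cv2.minAreaRect((c[k][:,:2]*1000).astype(np.float32)))
k=m&(c[...,2]>.037)&(c[...,2]<.042)&(np.hypot(c[...,0]-.543,c[...,1]+.044)<.015); print('gauge',k.sum(),np.nanmean(c[k],0))
E
```

```text
pos [514.4  26.4 130.1] jaw -7.4 dyaw 0.9 j6 0.11
0 [42.0, -2.0, 1.0] -0.4
1 [42.0, -2.0, 1.0] -0.4
[-1.18827887 -0.18185794 -3.69341872] 0.5564996665720561 7.125 [-0.009 -0.004  0.002 -0.002  0.001 -0.003]
blank 14572 [0.51412181 0.03298387 0.13644631] ((513.5263061523438, 27.414716720581055), (71.05792236328125, 74.875732421875), 82.26008605957031)
plane [-0.03026319 -0.01119944  0.13671037]
0.009 0.015 8138 ((487.967041015625, 42.121070861816406), (119.02153015136719, 150.1573028564453), 83.73121643066406)
0.022 0.03 1196 ((514.419921875, 54.32725524902344), (36.4281120300293, 65.82780456542969), 83.14077758789062)
0.058 0.068 348 ((515.96923828125, 69.84834289550781), (7.353993892669678, 23.52036476135254), 83.75169372558594)
gauge 0 [nan nan nan]<stdin>:12: RuntimeWarning: Mean of empty slice
```

View pics/w3.png

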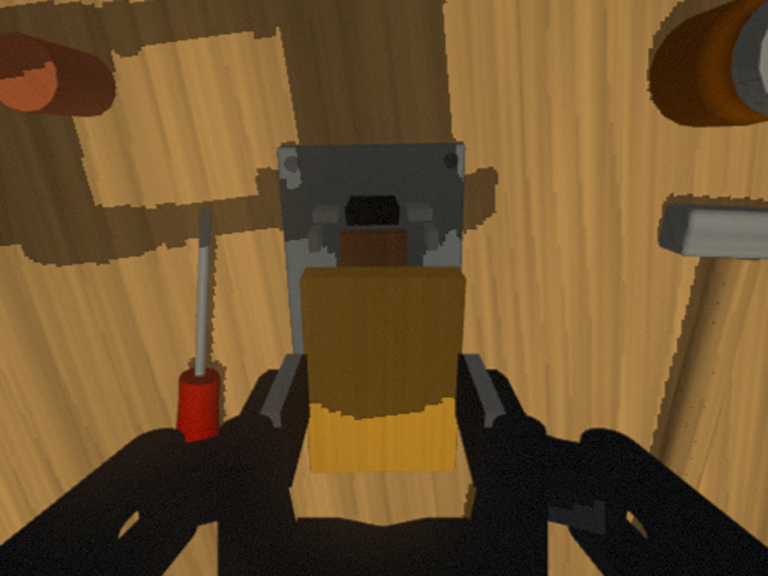

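The wrist view shows the blank square in the jaws (top face rows 270–470, cols 303–463), with the jig's far hook at (372,210). I'll locate the blank's centre in the tool frame.

```bash
python3 - <<'E'
from h import *
pw=pose(); p=eyes.get_image('wrist'); c=cloud(p,pw); f=p['frame'].astype(int)
t=(c-pw[0])@pw[1]*1000
m=(t[...,0]>-9)&(t[...,0]<-3.5)&(abs(t[...,1])<23)&(abs(t[...,2])<60)&(f[...,0]-f[...,2]>25)
q=t[m]; print('tool-frame top face: z',np.percentile(q[:,2],[0,.5,50,99.5,100]).round(1),'x med',np.median(q[:,0]))
h,e=np.histogram(q[:,2],bins=np.arange(-60,60,4)); print(list(zip(e.astype(int),h)))
for a,b in ((-30,-20),(-10,0),(20,30)): print(a,np.median(q[(q[:,2]>a)&(q[:,2]<b),0]))
s=(abs(t[...,2])<20)&(t[...,0]>-9)&(t[...,0]<-3.5)&(f[...,0]-f[...,2]>25)&(abs(t[...,1])<35)
print('y ext',np.percentile(t[s][:,1],[1,99]))
cz=(np.percentile(q[:,2],.5)+np.percentile(q[:,2],99.5))/2
print('centre',pw[0]*1000+pw[1]@[0,0,cz])
E
```

```text
tool-frame top face: z [-36.4 -36.   -5.4  33.2  34.5] x med -6.378831144474791
[(np.int64(-60), np.int64(0)), (np.int64(-56), np.int64(0)), (np.int64(-52), np.int64(0)), (np.int64(-48), np.int64(0)), (np.int64(-44), np.int64(0)), (np.int64(-40), np.int64(73)), (np.int64(-36), np.int64(976)), (np.int64(-32), np.int64(859)), (np.int64(-28), np.int64(823)), (np.int64(-24), np.int64(811)), (np.int64(-20), np.int64(794)), (np.int64(-16), np.int64(765)), (np.int64(-12), np.int64(735)), (np.int64(-8), np.int64(747)), (np.int64(-4), np.int64(717)), (np.int64(0), np.int64(705)), (np.int64(4), np.int64(674)), (np.int64(8), np.int64(678)), (np.int64(12), np.int64(651)), (np.int64(16), np.int64(628)), (np.int64(20), np.int64(617)), (np.int64(24), np.int64(615)), (np.int64(28), np.int64(588)), (np.int64(32), np.int64(222)), (np.int64(36), np.int64(0)), (np.int64(40), np.int64(0)), (np.int64(44), np.int64(0)), (np.int64(48), np.int64(0)), (np.int64(52), np.int64(0))]
-30 -6.571068116057576
-10 -6.422838628565593
20 -6.146964601351441
y ext [-24.19937065  23.34305163]
centre [514.66640679  27.79209723 130.09543308]
```

Request:
{"method": "step_arm", "body": {
  "targets": [
    {"xyz": [25,-2,2],"turn": -0.6,"hand": 200},
    {"xyz": [25,-2,2],"turn": -0.5,"hand": 200},
    {"xyz": [20,0,0],"turn": 0,"hand": 200},
    {"xyz": [12,0,0],"turn": 0,"hand": 200},
    {"xyz": [0,0,0],"turn": 0,"hand": 200}
  ]
}}

```text
clock: 7.85
eef_pos: [0.5123, 0.0219, 0.047]
tcp_rot: [0.477, 0.532, 0.466, -0.521]
ft_force: [0.3, 0.1, -3.6]
finger_gap: 0.553
```

```bash
python3 - <<'E'
from h import *
plan(.5108,.0225,.034,-6.3,1); s=r.sense();print(s['ft_force'],s['finger_gap'],s['clock'])
E
```

```text
pos [512.3  21.9  47. ] jaw -6.3 dyaw -0.0 j6 0.09
0 [13.0, -2.0, -0.0] 0.0
[ 0.32705344  0.12269296 -3.64069903] 0.5531328307122022 7.85
```

Request:
{"method": "step_arm", "body": {
  "targets": [
    {"xyz": [0,-1.5,-0.7],"turn": 0,"hand": 200},
    {"xyz": [6,0,0],"turn": 0,"hand": 200},
    {"xyz": [5,0,0],"turn": 0,"hand": 200},
    {"xyz": [2,0,0],"turn": 0,"hand": 200},
    {"xyz": [0,0,0],"turn": 0,"hand": 200}
  ]
}}

```text
clock: 8.48
eef_pos: [0.5127, 0.0229, 0.0359]
tcp_rot: [0.479, 0.533, 0.465, -0.52]
ft_force: [0.1, 0.4, -3.3]
finger_gap: 0.549
```

Request:
{"method": "step_arm", "body": {
  "targets": [
    {"xyz": [1,-2,0],"turn": 0,"hand": 200},
    {"xyz": [2,0,0],"turn": 0,"hand": 200},
    {"xyz": [1,0,0],"turn": 0,"hand": 200},
    {"xyz": [0,0,0],"turn": 0,"hand": 200},
    {"xyz": [0,0,0],"turn": 0,"hand": 200}
  ]
}}

```text
clock: 9.1
eef_pos: [0.511, 0.0231, 0.0327]
tcp_rot: [0.479, 0.533, 0.465, -0.52]
ft_force: [0.1, 0.0, -2.3]
finger_gap: 0.555
```

Request:
{"method": "step_arm", "body": {
  "targets": [
    {"xyz": [0.5,0,0],"turn": 0,"hand": 200},
    {"xyz": [0,0,0],"turn": 0,"hand": 90},
    {"xyz": [0,0,0],"turn": 0,"hand": 0},
    {"xyz": [0,0,0],"turn": 0,"hand": 0},
    {"xyz": [-30,0,0],"turn": 0,"hand": 0}
  ]
}}

```text
clock: 9.72
eef_pos: [0.5097, 0.0231, 0.0615]
tcp_rot: [0.478, 0.533, 0.465, -0.52]
ft_force: [0.1, 0.6, -0.1]
finger_gap: 1.0
```

Request:
{"method": "step_arm", "body": {
  "targets": [
    {"xyz": [-40,0,0],"turn": 0,"hand": 0},
    {"xyz": [-50,0,-20],"turn": 0,"hand": 0},
    {"xyz": [-40,0,-40],"turn": 0,"hand": 0},
    {"xyz": [0,0,-20],"turn": 0,"hand": 0},
    {"xyz": [0,0,0],"turn": 0,"hand": 0}
  ]
}}

```text
clock: 10.35
eef_pos: [0.5165, 0.1046, 0.1992]
tcp_rot: [0.479, 0.535, 0.464, -0.519]
ft_force: [-0.2, -0.5, -0.4]
finger_gap: 0.999
```

```bash
python3 - <<'E'
from h import *
pw=pose(); p=eyes.get_image('wrist'); save(p,'w4.png',1.5)
c=cloud(p,pw); hsv=cv2.cvtColor(p['frame'],cv2.COLOR_RGB2HSV); f=p['frame'].astype(int)
near=np.hypot(c[...,0]-.511,c[...,1]-.024)
k=(near<.05)&(c[...,2]>.0365)&(c[...,2]<.046)&(f[...,0]-f[...,2]>25)
print(pw[0],'blank',k.sum(),np.nanmedian(c[k],0),cv2.minAreaRect((c[k][:,:2]*1000).astype(np.float32)))
P=c[k];A=np.c_[P[:,:2]-P[:,:2].mean(0),np.ones(len(P))];print('plane',np.linalg.lstsq(A,P[:,2],rcond=None)[0])
k=(near<.1)&(c[...,2]>.058)&(c[...,2]<.068); print('hooks',k.sum(),cv2.minAreaRect((c[k][:,:2]*1000).astype(np.float32)))
k=(np.hypot(c[...,0]-.543,c[...,1]+.044)<.02)&(c[...,2]>.036)&(c[...,2]<.043); print('gauge',k.sum(),np.nanmedian(c[k],0))
print(r.sense()['clock'])
E
```

```text
[0.51645498 0.10458399 0.19923556] blank 2797 [0.51031175 0.02597746 0.03881932] ((509.95684814453125, 19.697919845581055), (81.47132110595703, 50.02979278564453), 83.69452667236328)
plane [0.00040166 0.0016133  0.03880939]
hooks 329 ((511.27801513671875, 24.235166549682617), (100.0064468383789, 23.75020980834961), 83.60262298583984)
gauge 119 [ 0.54314447 -0.04322111  0.03862104]
10.4
```

View pics/w4.png

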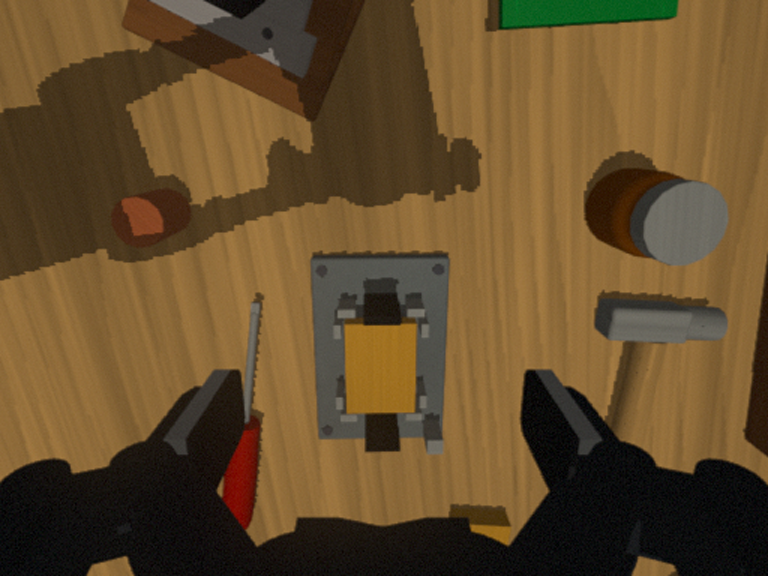

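The wrist view shows the blank at (381,368), flat between the stops, top at 38.8 mm against 38.6 mm for the gauge post at (433,440). Hook tops refit the jig centre to (511.3, 24.2), yaw −6.4°. Next is the template on its rest.

```bash
python3 - <<'E'
from h import *
plan(.450,.255,.20,58.8,7)
E
```

```text
pos [516.6 103.9 199.5] jaw -6.4 dyaw 65.2 j6 0.25
0 [-0.0, -12.0, -20.0] -9.3
1 [-0.0, -8.0, -22.0] -9.3
2 [-0.0, -5.0, -23.0] -9.3
3 [-0.0, -1.0, -24.0] -9.3
4 [0.0, 3.0, -23.0] -9.3
5 [0.0, 7.0, -23.0] -9.3
6 [0.0, 10.0, -21.0] -9.3
```

Request:
{"method": "step_arm", "body": {
  "targets": [
    {"xyz": [0,-12,-20],"turn": -9.3,"hand": 110},
    {"xyz": [0,-8,-22],"turn": -9.3,"hand": 110},
    {"xyz": [0,-5,-23],"turn": -9.3,"hand": 110},
    {"xyz": [0,-1,-24],"turn": -9.3,"hand": 110},
    {"xyz": [0,3,-23],"turn": -9.3,"hand": 110}
  ],
  "newtons": 30
}}

```text
clock: 11.02
eef_pos: [0.4671, 0.2067, 0.1936]
tcp_rot: [0.653, 0.295, 0.634, -0.291]
ft_force: [0.3, 0.4, -0.0]
finger_gap: 0.57
```

Request:
{"method": "step_arm", "body": {
  "targets": [
    {"xyz": [0,7,-23],"turn": -9.3,"hand": 110},
    {"xyz": [0,10,-21],"turn": -9.3,"hand": 110},
    {"xyz": [0,0,0],"turn": 0,"hand": 110},
    {"xyz": [0,0,0],"turn": 0,"hand": 110},
    {"xyz": [0,0,0],"turn": 0,"hand": 110}
  ]
}}

```text
clock: 11.65
eef_pos: [0.4471, 0.2461, 0.1894]
tcp_rot: [0.692, 0.183, 0.674, -0.185]
ft_force: [-0.3, -0.1, 0.4]
finger_gap: 0.563
```

```bash
python3 - <<'E'
from h import *
plan(.452,.258,.15,58.8,1); s=r.sense(); print(s['finger_gap'],s['clock'])
pw=pose(); p=eyes.get_image('wrist'); save(p,'w5.png',1.5)
c=cloud(p,pw); f=p['frame'].astype(int); np.savez('w5.npz',c=c,f=p['frame'],p=pw[0],R=pw[1])
hsv=cv2.cvtColor(p['frame'],cv2.COLOR_RGB2HSV)
near=np.hypot(c[...,0]-.46,c[...,1]-.268)
m=(near<.075)&(hsv[...,1]<60)&(c[...,2]>.03)&(c[...,2]<.1)&(hsv[...,2]>60)
P=c[m]
for _ in range(3):
    ctr=P.mean(0);v=np.linalg.svd(P-ctr,full_matrices=False)[2];n=v[2]*np.sign(v[2][2]);d=abs((P-ctr)@n);P=P[d<2*np.sqrt((d**2).mean())+.0005]
yv=np.cross(n,[0,0,1.]);yv/=np.linalg.norm(yv); xv=np.cross(yv,n)
q=np.stack([(P-ctr)@xv,(P-ctr)@yv],1)*1000; rc=cv2.minAreaRect(q.astype(np.float32))
print('plate',len(P),n,'tilt',np.degrees(np.arccos(n[2])),'dir',np.degrees(np.arctan2(-n[1],-n[0])),rc,'ctr',(ctr+xv*rc[0][0]/1000+yv*rc[0][1]/1000)*1000)
h=(c-ctr)@n; k=(near<.06)&(h>.027)&(h<.036); print('fin top',k.sum(),np.nanmedian(c[k],0)*1000)
qq=np.stack([(c[k]-ctr)@xv,(c[k]-ctr)@yv],1)*1000; print(cv2.minAreaRect(qq.astype(np.float32)))
print([(np.round(x['location'],4).tolist(),round(x['conf'],2)) for x in eyes.tip_of(p,'template_fin')])
E
```

```text
pos [447.1 246.1 189.4] jaw 59.8 dyaw -1.0 j6 -0.6
0 [39.0, 13.0, -3.0] 1.0
0.5631640791652751 11.65
plate 6071 [-0.26403879 -0.42504384  0.8658067 ] tilt 30.02505160296454 dir 58.15129834197417 ((-5.667940139770508, -5.721851348876953), (101.0488052368164, 72.7735366821289), 89.87000274658203) ctr [460.8839763  269.88999161  65.0244547 ]
fin top 1051 [451.62091415 258.36048352  93.16671294]
((-5.393986701965332, -5.250568389892578), (16.2957706451416, 43.56040954589844), 0.23672403395175934)
[([0.4541, 0.2621, 0.0801], 0.71), ([0.51, 0.022, -0.0017], 0.41)]
```

View pics/w5.png

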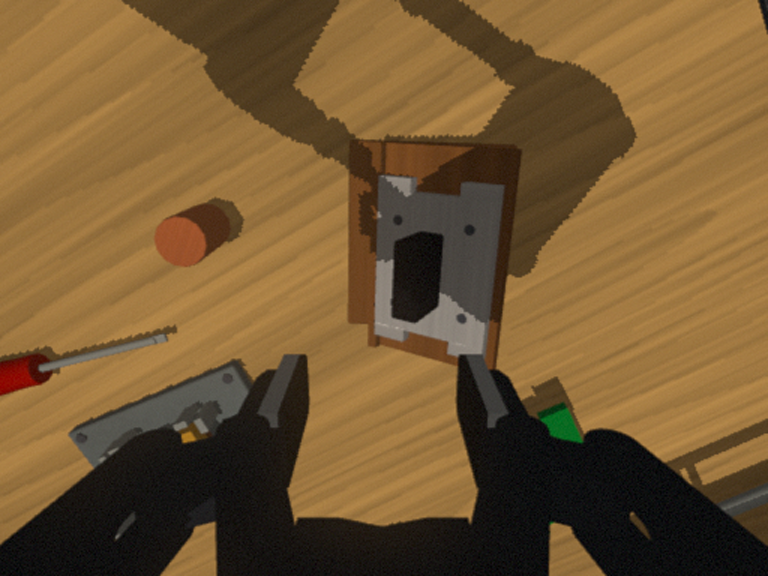

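The wrist view shows the template on the rest at (440,265), its black fin at (417,277) and the lower edge at the left lip. The green look-alike, off at (560,420), is not touched. The plate-top centre fits as (460.9, 269.9, 65.0), uphill 58.2°, tilt 30°. With the jaws closing across the fin's 16 mm, a squeeze while lifting should square the fin up. I go to (455.3, 260.8).

Request:
{"method": "step_arm", "body": {
  "targets": [
    {"xyz": [40,8,0],"turn": 1,"hand": 140},
    {"xyz": [38,8,0],"turn": 0.6,"hand": 140},
    {"xyz": [15,0,0],"turn": 0,"hand": 140},
    {"xyz": [0,0,0],"turn": 0,"hand": 140},
    {"xyz": [0,0,0],"turn": 0,"hand": 140}
  ],
  "newtons": 40
}}

```text
clock: 12.38
eef_pos: [0.4599, 0.2581, 0.098]
tcp_rot: [0.69, 0.195, 0.669, -0.195]
ft_force: [0.2, -0.6, 0.7]
finger_gap: 0.454
```

```bash
python3 - <<'E'
from h import *
plan(.4553,.2608,.078,58.2,1); s=r.sense(); print(s['finger_gap'],s['clock'],s['ft_force'])
E
```

```text
pos [459.9 258.1  98. ] jaw 58.0 dyaw 0.2 j6 -0.55
0 [20.0, -0.0, -6.0] -0.2
0.4536890272765516 12.375 [ 0.18685411 -0.59804036  0.6785843 ]
```

Request:
{"method": "step_arm", "body": {
  "targets": [
    {"xyz": [0,0,-5],"turn": 0,"hand": 140},
    {"xyz": [9,0,-1],"turn": 0,"hand": 140},
    {"xyz": [8,0,0],"turn": 0,"hand": 140},
    {"xyz": [4,0,0],"turn": 0,"hand": 140},
    {"xyz": [0,0,0],"turn": 0,"hand": 140}
  ]
}}

```text
clock: 13.0
eef_pos: [0.4562, 0.2619, 0.0785]
tcp_rot: [0.691, 0.196, 0.668, -0.194]
ft_force: [1.2, 1.2, -0.6]
finger_gap: 0.448
```

```bash
python3 - <<'E'
from h import *
plan(.4553,.2608,.078,58.2,1); s=r.sense(); print(s['finger_gap'],s['clock'],s['ft_force'])
E
```

```text
pos [456.2 261.9  78.5] jaw 58.0 dyaw 0.2 j6 -0.54
0 [0.0, -1.0, -0.0] -0.2
0.4483723737666339 13.0 [ 1.16242998  1.17059361 -0.62080985]
```

Close, then lift slowly while squeezing.

Request:
{"method": "step_arm", "body": {
  "targets": [
    {"xyz": [0,-1,0],"turn": 0,"hand": 230},
    {"xyz": [0,0,0],"turn": 0,"hand": 230},
    {"xyz": [-3,0,0],"turn": 0,"hand": 230},
    {"xyz": [-4,0,0],"turn": 0,"hand": 230},
    {"xyz": [-4,0,0],"turn": 0,"hand": 230}
  ],
  "newtons": 40
}}

```text
clock: 13.62
eef_pos: [0.4562, 0.2613, 0.0936]
tcp_rot: [0.692, 0.197, 0.667, -0.193]
ft_force: [-0.7, 0.0, 1.6]
finger_gap: 0.189
```

```bash
cat > tm.py <<'E'
from h import *
def tmpl(pw,p):
    """template plate top in tool frame (mm)"""
    c=cloud(p,pw); t=(c-pw[0])@pw[1]*1000; hsv=cv2.cvtColor(p['frame'],cv2.COLOR_RGB2HSV)
    m=(hsv[...,1]<60)&(hsv[...,2]>45)&(abs(t[...,1])<60)&(abs(t[...,2])<65)&(t[...,0]>-12)&(t[...,0]<45)
    P=t[m]
    for _ in range(4):
        k=P.mean(0);v=np.linalg.svd(P-k,full_matrices=False)[2];n=v[2]*-np.sign(v[2][0]);d=abs((P-k)@n);P=P[d<1.5*np.sqrt((d**2).mean())+.5]
    rc=cv2.minAreaRect(P[:,1:].astype(np.float32))
    print('tmpl tool frame n',len(P),n.round(3),'x at centre',(k[0]-(n[1]*(rc[0][0]-k[1])+n[2]*(rc[0][1]-k[2]))/n[0]).round(1),'rect yz',np.round(rc[0],1),np.round(rc[1],1),round(rc[2],1),'ranges',P.min(0).round(1),P.max(0).round(1))
E
python3 - <<'E'
from tm import *
s=r.sense(); print(s['finger_gap'],s['clock'],s['ft_force'],s['eef_pos'])
pw=pose(); p=eyes.get_image('wrist'); save(p,'w6.png',1.5); tmpl(pw,p)
E
```

```text
0.18866360017395772 13.625 [-0.68724586  0.03304771  1.58572884] [0.4562253  0.26132239 0.09361829]
tmpl tool frame n 10919 [-0.977 -0.211  0.034] x at centre 19.5 rect yz [ 5.3 -1. ] [ 70.2 101. ] 0.1 ranges [  9.5 -29.8 -51.6] [28.5 40.4 49.5]
```

View pics/w6.png

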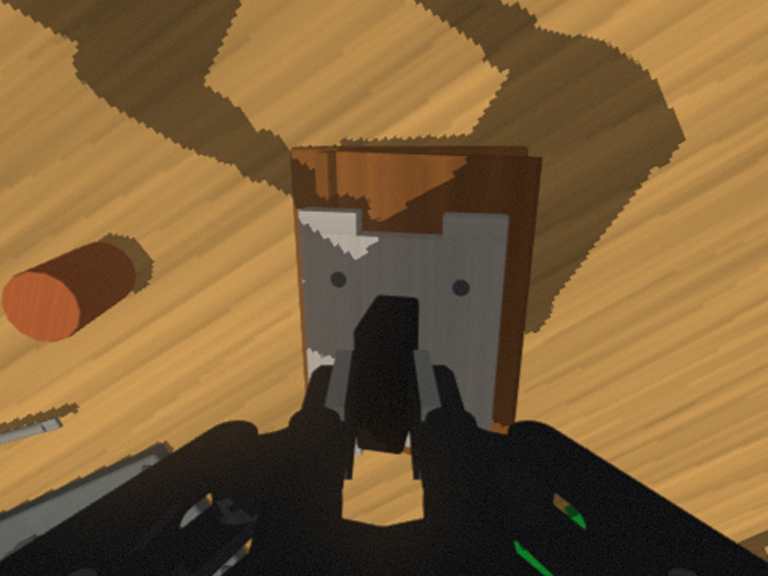

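The wrist view shows the fin clamped at (388,370), with the plate straightened from 30° to about 12° and its uphill edge still on the board. I squeeze harder and lift on.

Request:
{"method": "step_arm", "body": {
  "targets": [
    {"xyz": [0,0,0],"turn": 0,"hand": 255},
    {"xyz": [-5,0,0],"turn": 0,"hand": 255},
    {"xyz": [-8,0,0],"turn": 0,"hand": 255},
    {"xyz": [-20,0,0],"turn": 0,"hand": 255},
    {"xyz": [-30,0,0],"turn": 0,"hand": 255}
  ],
  "newtons": 100
}}

```text
clock: 14.3
eef_pos: [0.4518, 0.2605, 0.1551]
tcp_rot: [0.69, 0.195, 0.669, -0.196]
ft_force: [0.1, -0.6, -2.1]
finger_gap: 0.163
```

```bash
python3 - <<'E'
from tm import *
s=r.sense(); print(s['finger_gap'],s['clock'],s['ft_force'],s['eef_pos'])
pw=pose(); p=eyes.get_image('wrist'); save(p,'w7.png',1.5); tmpl(pw,p)
plan(.5113,.0242,.16,-6.4,7)
E
```

```text
0.16323123231620423 14.3 [ 0.10812646 -0.58228139 -2.1059402 ] [0.451823   0.26046521 0.155126  ]
tmpl tool frame n 11135 [-0.982 -0.184  0.031] x at centre 19.7 rect yz [  4.4 -10.1] [70.8 83. ] 0.1 ranges [ 10.8 -30.9 -51.6] [28.2 39.9 31.5]
pos [453.4 261.4 160.9] jaw 57.9 dyaw -64.3 j6 -0.54
0 [1.0, -24.0, 25.0] 9.2
1 [1.0, -20.0, 29.0] 9.2
2 [1.0, -15.0, 31.0] 9.2
3 [1.0, -10.0, 33.0] 9.2
4 [1.0, -5.0, 35.0] 9.2
5 [1.0, 1.0, 35.0] 9.2
6 [1.0, 7.0, 34.0] 9.2
```

The template is lifted (2.1 N) but still reads about 10° tilted, held by only 12 mm of fin. I'll level it by pressing it lightly on the free bench at (0.575, 0.150), then re-grip the fin deep and square.

```bash
python3 - <<'E'
from tm import *
z=np.load('ab.npz'); c=z['ca']; m=(abs(c[...,0]-.575)<.075)&(abs(c[...,1]-.15)<.07)
print('max z by free area',np.nanmax(c[m&(abs(c[...,0]-.575)<.06)&(abs(c[...,1]-.15)<.045)][:,2]))
plan(.575,.15,.10,84,5)
pw=pose(); p=eyes.get_image('wrist'); tmpl(pw,p)
E
```

```text
max z by free area 0.005863063636169185
pos [453.4 261.4 160.9] jaw 57.9 dyaw 26.1 j6 -0.54
0 [13.0, -6.0, 32.0] -5.2
1 [13.0, -9.0, 31.0] -5.2
2 [13.0, -12.0, 30.0] -5.2
3 [13.0, -15.0, 29.0] -5.2
4 [13.0, -17.0, 28.0] -5.2
tmpl tool frame n 11136 [-0.982 -0.184  0.031] x at centre 19.9 rect yz [ 4.6 -1.9] [99.5 70.9] 89.7 ranges [ 10.8 -30.9 -51.5] [28.4 40.3 47.9]
```

Request:
{"method": "step_arm", "body": {
  "targets": [
    {"xyz": [0,-6,32],"turn": -5.2,"hand": 255},
    {"xyz": [0,-9,31],"turn": -5.2,"hand": 255},
    {"xyz": [15,-12,30],"turn": -5.2,"hand": 255},
    {"xyz": [25,-15,29],"turn": -5.2,"hand": 255},
    {"xyz": [25,-17,28],"turn": -5.2,"hand": 255}
  ],
  "newtons": 60
}}

```text
clock: 15.02
eef_pos: [0.5794, 0.1505, 0.1003]
tcp_rot: [0.721, 0.031, 0.691, -0.031]
ft_force: [0.3, 0.2, -1.2]
finger_gap: 0.158
```

Request:
{"method": "step_arm", "body": {
  "targets": [
    {"xyz": [10,0,0],"turn": 0,"hand": 255},
    {"xyz": [20,0,0],"turn": 0,"hand": 255},
    {"xyz": [15,0,0],"turn": 0,"hand": 255},
    {"xyz": [5,0,0],"turn": 0,"hand": 255},
    {"xyz": [0,0,0],"turn": 0,"hand": 255}
  ],
  "newtons": 20
}}

```text
clock: 15.65
eef_pos: [0.5796, 0.1504, 0.0439]
tcp_rot: [0.719, 0.031, 0.693, -0.032]
ft_force: [0.3, 0.4, -0.6]
finger_gap: 0.162
```

```bash
python3 - <<'E'
from tm import *
s=r.sense(); print(s['finger_gap'],s['clock'],s['ft_force'],s['eef_pos'])
pw=pose(); p=eyes.get_image('wrist'); tmpl(pw,p)
plan(.575,.15,.03,84,1)
E
```

```text
0.16151269578159363 15.65 [ 0.25282227  0.42366585 -0.60522815] [0.57960369 0.150434   0.04392007]
tmpl tool frame n 11621 [-0.982 -0.185  0.032] x at centre 22.5 rect yz [-9.9 -8.9] [100.3 111.3] 0.0 ranges [ 10.8 -60.  -64.6] [33.1 40.3 46.7]
pos [579.8 150.5  44.3] jaw 84.9 dyaw -0.9 j6 -1.28
0 [14.0, -1.0, -5.0] 0.9
```

Request:
{"method": "step_arm", "body": {
  "targets": [
    {"xyz": [6,0,0],"turn": 0,"hand": 255},
    {"xyz": [6,0,0],"turn": 0,"hand": 255},
    {"xyz": [4,0,0],"turn": 0,"hand": 255},
    {"xyz": [3,0,0],"turn": 0,"hand": 255},
    {"xyz": [3,0,0],"turn": 0,"hand": 255}
  ]
}}

```text
clock: 16.32
eef_pos: [0.5836, 0.1532, 0.0307]
tcp_rot: [0.723, 0.033, 0.69, -0.029]
ft_force: [-7.0, 0.2, 15.3]
finger_gap: 0.158
```

```bash
python3 - <<'E'
from tm import *
s=r.sense(); print(s['finger_gap'],s['clock'],s['ft_force'],s['eef_pos'])
pw=pose(); p=eyes.get_image('wrist'); tmpl(pw,p)
E
```

```text
0.1577721061974459 16.325 [-7.02020076  0.24631107 15.34273156] [0.58356044 0.15324518 0.03069971]
tmpl tool frame n 11569 [-0.997 -0.06   0.047] x at centre 20.5 rect yz [-11.5 -15.9] [101.2  93. ] 2.7 ranges [ 14.8 -59.9 -64.7] [25.1 37.9 32.9]
```

Request:
{"method": "step_arm", "body": {
  "targets": [
    {"xyz": [0,0,0],"turn": 0,"hand": 140},
    {"xyz": [0,0,0],"turn": 0,"hand": 140},
    {"xyz": [8,0,0],"turn": 0,"hand": 140},
    {"xyz": [8,0,0],"turn": 0,"hand": 140},
    {"xyz": [0,0,0],"turn": 0,"hand": 140}
  ]
}}

```text
clock: 17.0
eef_pos: [0.5846, 0.1529, 0.0131]
tcp_rot: [0.723, 0.033, 0.689, -0.03]
ft_force: [-0.0, 0.5, 0.4]
finger_gap: 0.451
```

```bash
python3 - <<'E'
from tm import *
s=r.sense(); print(s['finger_gap'],s['clock'],s['ft_force'],s['eef_pos'])
pw=pose(); p=eyes.get_image('wrist'); save(p,'w8.png',1.5); tmpl(pw,p)
E
```

```text
0.45138627409084336 17.0 [-0.00668485  0.52431713  0.43416334] [0.58460785 0.15285603 0.01311283]
tmpl tool frame n 14718 [-0.999  0.005  0.047] x at centre 4.6 rect yz [-11.4  -8. ] [ 98.3 112.6] 0.6 ranges [  0.7 -60.  -64.7] [ 8.5 37.9 48.7]
```

View pics/w8.png

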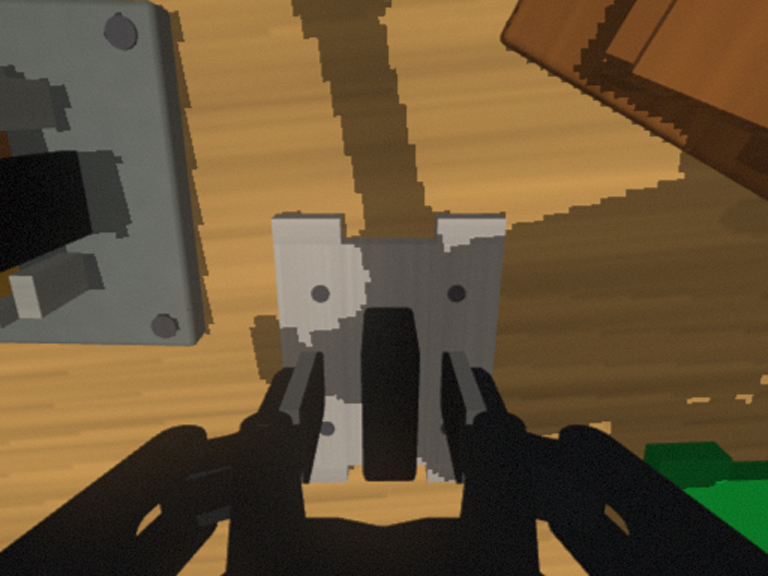

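The wrist view shows the template flat on the bench, its fin at (389,400) between the two pads (310,400) and (462,400). Nothing else is touched. Re-grip deep and lift.

Request:
{"method": "step_arm", "body": {
  "targets": [
    {"xyz": [0,0,0],"turn": 0,"hand": 255},
    {"xyz": [0,0,0],"turn": 0,"hand": 255},
    {"xyz": [0,0,0],"turn": 0,"hand": 255},
    {"xyz": [0,0,0],"turn": 0,"hand": 255},
    {"xyz": [-5,0,0],"turn": 0,"hand": 255}
  ],
  "newtons": 80
}}

```text
clock: 17.68
eef_pos: [0.5842, 0.1528, 0.0182]
tcp_rot: [0.723, 0.033, 0.69, -0.03]
ft_force: [-0.5, -0.2, -1.5]
finger_gap: 0.17
```

Request:
{"method": "step_arm", "body": {
  "targets": [
    {"xyz": [-20,0,0],"turn": 0,"hand": 255},
    {"xyz": [-40,0,0],"turn": 0,"hand": 255},
    {"xyz": [-50,0,0],"turn": 0,"hand": 255},
    {"xyz": [-30,0,0],"turn": 0,"hand": 255},
    {"xyz": [0,0,0],"turn": 0,"hand": 255}
  ]
}}

```text
clock: 18.3
eef_pos: [0.5773, 0.1525, 0.1684]
tcp_rot: [0.724, 0.033, 0.688, -0.029]
ft_force: [-0.0, 0.1, -1.4]
finger_gap: 0.173
```

```bash
python3 - <<'E'
from tm import *
s=r.sense(); print(s['finger_gap'],s['clock'],s['ft_force'],s['eef_pos'])
pw=pose(); p=eyes.get_image('wrist'); tmpl(pw,p); print(pw[1][:,0])
plan(.5113,.0242,.16,-6.4,9)
E
```

```text
0.1733628979938397 18.3 [-0.00940447  0.09004668 -1.39134494] [0.57730096 0.15248714 0.16839438]
tmpl tool frame n 12739 [-0.999  0.002  0.048] x at centre 5.0 rect yz [ -0.4 -13.9] [72.3 78.1] 0.2 ranges [  2.  -36.4 -52.9] [ 8.  35.9 25.3]
[ 0.05140855  0.00293494 -0.99867339]
pos [576.8 152.4 166.5] jaw 85.0 dyaw 88.6 j6 -1.28
0 [0.0, -15.0, -6.0] -9.8
1 [0.0, -14.0, -8.0] -9.8
2 [0.0, -12.0, -11.0] -9.8
3 [0.0, -10.0, -13.0] -9.8
4 [-0.0, -8.0, -14.0] -9.8
5 [-0.0, -5.0, -15.0] -9.8
6 [-0.0, -2.0, -16.0] -9.8
7 [-0.0, 0.0, -16.0] -9.8
8 [-0.0, 3.0, -16.0] -9.8
```

The grip is now square and deep (plate top 5 mm below the tips, y offset −0.4). The tool axis itself has drifted 0.05 rad, and turning about it will tilt the plate. So I turn to the jig's yaw here, re-level on the bench once more, then carry it over.

Request:
{"method": "step_arm", "body": {
  "targets": [
    {"xyz": [0,0,0],"turn": 9.2,"hand": 255},
    {"xyz": [0,0,0],"turn": 9.2,"hand": 255},
    {"xyz": [0,0,0],"turn": 9.2,"hand": 255},
    {"xyz": [0,0,0],"turn": 9.2,"hand": 255},
    {"xyz": [0,0,0],"turn": 9.2,"hand": 255}
  ]
}}

```text
clock: 18.98
eef_pos: [0.5728, 0.1515, 0.1552]
tcp_rot: [0.645, 0.318, 0.623, -0.308]
ft_force: [-0.4, 0.3, -2.1]
finger_gap: 0.169
```

Request:
{"method": "step_arm", "body": {
  "targets": [
    {"xyz": [10,0,0],"turn": 9.2,"hand": 255},
    {"xyz": [20,0,0],"turn": 9.2,"hand": 255},
    {"xyz": [25,0,0],"turn": 9.2,"hand": 255},
    {"xyz": [25,0,0],"turn": 9.2,"hand": 255},
    {"xyz": [25,0,0],"turn": 8,"hand": 255}
  ]
}}

```text
clock: 19.6
eef_pos: [0.5718, 0.1503, 0.0381]
tcp_rot: [0.466, 0.542, 0.454, -0.532]
ft_force: [0.1, -0.0, -1.2]
finger_gap: 0.172
```

```bash
python3 - <<'E'
from tm import *
s=r.sense(); print(s['finger_gap'],s['clock'],s['ft_force'],s['eef_pos'])
pw=pose(); print(pw[1][:,0]); p=eyes.get_image('wrist'); tmpl(pw,p)
plan(.577,.160,.015,-6.4,1)
E
```

```text
0.1719618957584383 19.6 [ 0.07954768 -0.03332985 -1.17162398] [0.57180785 0.15034107 0.03807241]
[ 0.02135271 -0.00331323 -0.99976651]
tmpl tool frame n 12676 [-0.999  0.004  0.049] x at centre 5.1 rect yz [ -0.6 -13.7] [72.1 77.5] 0.2 ranges [  1.9 -36.7 -52.4] [ 7.9 35.5 25.2]
pos [569.5 149.8  33.2] jaw -9.1 dyaw 2.7 j6 0.36
0 [18.0, 6.0, -11.0] -2.7
```

Request:
{"method": "step_arm", "body": {
  "targets": [
    {"xyz": [0,6,-10],"turn": -2.7,"hand": 255},
    {"xyz": [8,0,0],"turn": 0,"hand": 255},
    {"xyz": [8,0,0],"turn": 0,"hand": 255},
    {"xyz": [3,0,0],"turn": 0,"hand": 255},
    {"xyz": [0,0,0],"turn": 0,"hand": 255}
  ],
  "newtons": 20
}}

```text
clock: 20.27
eef_pos: [0.5782, 0.1597, 0.0165]
tcp_rot: [0.479, 0.528, 0.469, -0.522]
ft_force: [0.7, 0.7, -1.9]
finger_gap: 0.171
```

Request:
{"method": "step_arm", "body": {
  "targets": [
    {"xyz": [0,0,0],"turn": 0,"hand": 195},
    {"xyz": [0,0,0],"turn": 0,"hand": 195},
    {"xyz": [0,0,0],"turn": 0,"hand": 195},
    {"xyz": [0,0,0],"turn": 0,"hand": 195},
    {"xyz": [0,0,0],"turn": 0,"hand": 195}
  ]
}}

```text
clock: 20.9
eef_pos: [0.5792, 0.1598, 0.0176]
tcp_rot: [0.48, 0.528, 0.469, -0.52]
ft_force: [0.7, 0.7, 0.5]
finger_gap: 0.238
```

```bash
python3 - <<'E'
from tm import *
s=r.sense(); print(s['finger_gap'],s['clock'],s['ft_force'],s['eef_pos'])
pw=pose(); print(pw[1][:,0]); p=eyes.get_image('wrist'); tmpl(pw,p)
E
```

```text
0.23774441801318613 20.9 [0.74464335 0.68756131 0.48351285] [0.57919919 0.15978123 0.01759233]
[ 0.0186041  -0.00397421 -0.99981903]
tmpl tool frame n 12131 [-1.     0.019  0.004] x at centre 9.6 rect yz [-0.9 -5.6] [72.1 93.6] 0.1 ranges [  7.6 -36.9 -52.4] [11.6 35.1 41.1]
```

Request:
{"method": "step_arm", "body": {
  "targets": [
    {"xyz": [4,0,0],"turn": 0,"hand": 195},
    {"xyz": [0,0,0],"turn": 0,"hand": 255},
    {"xyz": [0,0,0],"turn": 0,"hand": 255},
    {"xyz": [0,0,0],"turn": 0,"hand": 255},
    {"xyz": [-20,0,0],"turn": 0,"hand": 255}
  ],
  "newtons": 60
}}

```text
clock: 21.58
eef_pos: [0.5773, 0.1595, 0.0315]
tcp_rot: [0.479, 0.527, 0.47, -0.522]
ft_force: [-1.5, -0.2, -1.2]
finger_gap: 0.172
```

Request:
{"method": "step_arm", "body": {
  "targets": [
    {"xyz": [-40,0,0],"turn": 0,"hand": 255},
    {"xyz": [-50,0,0],"turn": 0,"hand": 255},
    {"xyz": [0,0,0],"turn": 0,"hand": 255},
    {"xyz": [0,0,0],"turn": 0,"hand": 255},
    {"xyz": [0,0,0],"turn": 0,"hand": 255}
  ]
}}

```text
clock: 22.2
eef_pos: [0.5759, 0.16, 0.1281]
tcp_rot: [0.479, 0.527, 0.469, -0.521]
ft_force: [0.3, 0.0, -1.9]
finger_gap: 0.175
```

```bash
python3 - <<'E'
from tm import *
s=r.sense(); print(s['finger_gap'],s['clock'],s['ft_force'],s['eef_pos'])
pw=pose(); print(pw[1][:,0]); p=eyes.get_image('wrist'); tmpl(pw,p)
plan(.5113,.0242,.12,-6.4,4)
E
```

```text
0.1746427162917456 22.2 [ 0.28746884  0.03325605 -1.90701084] [0.57585503 0.1599823  0.12814409]
[ 0.01604982 -0.00457992 -0.9998607 ]
tmpl tool frame n 12702 [-1.     0.009  0.004] x at centre 5.1 rect yz [ -0.7 -13.9] [72.1 77.1] 0.1 ranges [  3.3 -36.8 -52.5] [ 6.7 35.3 24.6]
pos [575.6 159.9 127.6] jaw -5.7 dyaw -0.7 j6 0.32
0 [2.0, -13.0, 35.0] 0.2
1 [2.0, -13.0, 35.0] 0.2
2 [2.0, -12.0, 35.0] 0.2
3 [2.0, -12.0, 35.0] 0.2
```

Level grip confirmed (plate tilt under 0.02). Carry it over the jig to TCP (511.8, 22.1).

Request:
{"method": "step_arm", "body": {
  "targets": [
    {"xyz": [0,-13,35],"turn": 0.2,"hand": 255},
    {"xyz": [0,-13,35],"turn": 0.2,"hand": 255},
    {"xyz": [0,-12,35],"turn": 0.2,"hand": 255},
    {"xyz": [5,-12,34],"turn": 0.1,"hand": 255},
    {"xyz": [15,0,0],"turn": 0,"hand": 255}
  ]
}}

```text
clock: 22.88
eef_pos: [0.5071, 0.0234, 0.1007]
tcp_rot: [-0.474, -0.527, -0.469, 0.527]
ft_force: [0.7, 0.8, -1.8]
finger_gap: 0.174
```

```bash
python3 - <<'E'
from tm import *
s=r.sense(); print(s['finger_gap'],s['clock'],s['ft_force'],s['eef_pos'])
pw=pose(); print(pw[1][:,0]); p=eyes.get_image('wrist'); pw=pose();tmpl(pw,p)
plan(.5118,.0221,.080,-6.4,1)
E
```

```text
0.17388710610132876 22.875 [ 0.7295061   0.76557883 -1.81285825] [0.50713165 0.02340028 0.10068393]
[ 0.00533362 -0.00598062 -0.99996789]
tmpl tool frame n 12659 [-1.     0.009  0.004] x at centre 5.1 rect yz [ -0.6 -14.3] [72.  76.5] 0.2 ranges [  3.3 -36.7 -52.5] [ 6.7 35.4 24.1]
pos [506.1  24.4  97.4] jaw -6.3 dyaw -0.1 j6 0.09
0 [17.0, 6.0, 2.0] 0.1
```

Request:
{"method": "step_arm", "body": {
  "targets": [
    {"xyz": [0,6,2],"turn": 0,"hand": 255},
    {"xyz": [8,0,0],"turn": 0,"hand": 255},
    {"xyz": [7,0,0],"turn": 0,"hand": 255},
    {"xyz": [0,0,0],"turn": 0,"hand": 255},
    {"xyz": [0,0,0],"turn": 0,"hand": 255}
  ]
}}

```text
clock: 23.55
eef_pos: [0.5124, 0.0242, 0.0795]
tcp_rot: [-0.473, -0.524, -0.472, 0.528]
ft_force: [0.1, -0.5, -0.8]
finger_gap: 0.177
```

```bash
python3 - <<'E'
from tm import *
s=r.sense(); print(s['finger_gap'],s['clock'],s['ft_force'],s['eef_pos'])
pw=pose(); print(pw[1][:,0]); p=eyes.get_image('wrist'); save(p,'w9.png',1.5)
plan(.5118,.0221,.070,-6.4,1)
E
```

```text
0.1767791474643726 23.55 [ 0.11394552 -0.52220173 -0.79317056] [0.51242144 0.024213   0.07952748]
[-0.00250438 -0.00416896 -0.99998817]
pos [512.4  24.2  79.6] jaw -6.1 dyaw -0.3 j6 0.09
0 [10.0, -0.0, 2.0] 0.3
```

View pics/w9.png

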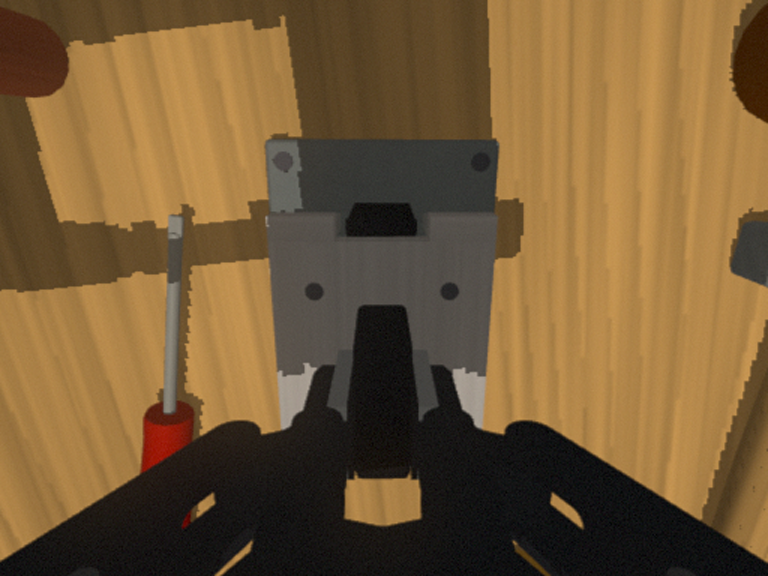

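The wrist view shows the far hook (345–417, 218) centred in the notch (338–428), level and aligned. I shift 2 mm along z, then push down.

Request:
{"method": "step_arm", "body": {
  "targets": [
    {"xyz": [0,-0.3,2],"turn": 0.3,"hand": 255},
    {"xyz": [6,0,0],"turn": 0,"hand": 255},
    {"xyz": [6,0,0],"turn": 0,"hand": 255},
    {"xyz": [6,0,0],"turn": 0,"hand": 255},
    {"xyz": [6,0,0],"turn": 0,"hand": 255}
  ],
  "newtons": 60
}}

```text
clock: 24.22
eef_pos: [0.5141, 0.0218, 0.0582]
tcp_rot: [0.473, 0.528, 0.469, -0.527]
ft_force: [-0.2, 0.4, 1.5]
finger_gap: 0.177
```

Request:
{"method": "step_arm", "body": {
  "targets": [
    {"xyz": [3,-1,0],"turn": 0,"hand": 255},
    {"xyz": [4,-1,0],"turn": 0,"hand": 255},
    {"xyz": [3,0,0],"turn": 0,"hand": 255},
    {"xyz": [3,0,0],"turn": 0,"hand": 255},
    {"xyz": [2,0,0],"turn": 0,"hand": 255}
  ]
}}

```text
clock: 24.85
eef_pos: [0.5127, 0.022, 0.052]
tcp_rot: [0.474, 0.529, 0.468, -0.526]
ft_force: [-4.8, -0.3, 8.7]
finger_gap: 0.175
```

```bash
python3 - <<'E'
from tm import *
s=r.sense(); print(s['finger_gap'],s['clock'],s['ft_force'],s['eef_pos'])
pw=pose(); print(pw[1][:,0]); p=eyes.get_image('wrist'); tmpl(pw,p)
plan(.5118,.0221,.052,-6.4,1)
c=cloud(p,pw)
k=(np.hypot(c[...,0]-.511,c[...,1]-.024)<.08)&(c[...,2]>.058)&(c[...,2]<.07)&(np.hypot(c[...,0]-.516,c[...,1]-.071)<.025); print('hook',k.sum(),np.nanmedian(c[k],0),cv2.minAreaRect((c[k][:,:2]*1000).astype(np.float32)))
E
```

```text
0.17544583303676836 24.85 [-4.83957999 -0.26151144  8.66443872] [0.51271912 0.02195216 0.05204671]
[ 0.00911767 -0.0046849  -0.99994746]
tmpl tool frame n 12501 [-0.747 -0.024 -0.665] x at centre 16.6 rect yz [ -2.1 -34. ] [62.  98.9] 90.0 ranges [-12.  -51.6 -65. ] [42.4 47.3 -3. ]
pos [512.7  21.9  52. ] jaw -6.5 dyaw 0.1 j6 0.09
0 [0.0, -1.0, -0.0] -0.1
hook 787 [0.51616649 0.07063358 0.06289112] ((515.1176147460938, 59.72123718261719), (27.33144187927246, 24.069522857666016), 83.49365997314453)
```

TCP is at 52 mm, which is the home height, with 8.7 N pushing back. One more firm push, then measure plate and hooks.

Request:
{"method": "step_arm", "body": {
  "targets": [
    {"xyz": [2,0,0],"turn": 0,"hand": 255},
    {"xyz": [2,0,0],"turn": 0,"hand": 255},
    {"xyz": [2,0,0],"turn": 0,"hand": 255},
    {"xyz": [1,0,0],"turn": 0,"hand": 255},
    {"xyz": [1,0,0],"turn": 0,"hand": 255}
  ],
  "newtons": 30
}}

```text
clock: 25.52
eef_pos: [0.5127, 0.0219, 0.0521]
tcp_rot: [0.475, 0.529, 0.467, -0.525]
ft_force: [-1.4, -0.3, 7.6]
finger_gap: 0.176
```

```bash
cat > chk.py <<'E'
from tm import *
pw=pose(); p=eyes.get_image('wrist'); c=cloud(p,pw); hsv=cv2.cvtColor(p['frame'],cv2.COLOR_RGB2HSV)
th=np.radians(-6.4); j=np.stack([(c[...,0]-.5113)*np.cos(th)+(c[...,1]-.0242)*np.sin(th),-(c[...,0]-.5113)*np.sin(th)+(c[...,1]-.0242)*np.cos(th),c[...,2]],-1)*1000
def fit(k,n):
    if k.sum()<30: print(n,'few',k.sum()); return
    P=j[k]; A=np.c_[P[:,:2],np.ones(len(P))]; print(n,len(P),'med',np.median(P,0).round(1),'lo',np.percentile(P,1,0).round(1),'hi',np.percentile(P,99,0).round(1),'plane',np.linalg.lstsq(A,P[:,2],rcond=None)[0].round(3))
fit((hsv[...,1]<60)&(hsv[...,2]>60)&(abs(j[...,0])<40)&(abs(j[...,1])<54)&(abs(j[...,2]-47)<8),'plate')
for sgn in (1,-1): fit((abs(j[...,0])<14)&(abs(sgn*j[...,1]-46)<9)&(j[...,2]>59)&(j[...,2]<69),f'hook {sgn}')
fit((abs(j[...,0])<10)&(abs(j[...,1])<24)&(abs(j[...,2]-79)<6)&(hsv[...,2]<60),'fintop')
s=r.sense(); print(s['finger_gap'],s['clock'],s['ft_force'].round(1),s['eef_pos'].round(4),pw[1][:,0].round(3))
E
python3 chk.py
```

```text
plate 12807 med [ 0.5 24.6 47. ] lo [-34.7 -20.2  42.8] hi [36.4 50.2 48.4] plane [ 0.0000e+00 -5.0000e-03  4.7041e+01]
hook 1 730 med [-0.  46.9 63. ] lo [-11.7  43.2  59.3] hi [11.7 49.3 64.9] plane [-0.     0.364 45.735]
hook -1 683 med [  0.2 -45.7  62. ] lo [-11.6 -50.4  59. ] hi [ 11.6 -43.   64.5] plane [ 0.    -0.54  36.997]
fintop 3717 med [ 1.   3.8 78.9] lo [ -7.3 -20.7  74. ] hi [ 9.  21.9 83.7] plane [ 0.0000e+00 -2.3000e-02  7.8862e+01]
0.1731784664022161 25.575 [-1.9  0.9  6.5] [0.5127 0.0219 0.0521] [ 0.012 -0.005 -1.   ]
```

The plate top is at 47.0 mm (39 + 8) and level, and both hooks are upright over it. Release and withdraw.

Request:
{"method": "step_arm", "body": {
  "targets": [
    {"xyz": [0,0,0],"turn": 0,"hand": 150},
    {"xyz": [0,0,0],"turn": 0,"hand": 120},
    {"xyz": [0,0,0],"turn": 0,"hand": 120},
    {"xyz": [-20,0,0],"turn": 0,"hand": 120},
    {"xyz": [-40,0,0],"turn": 0,"hand": 120}
  ]
}}

```text
clock: 26.2
eef_pos: [0.509, 0.0223, 0.1091]
tcp_rot: [-0.473, -0.527, -0.469, 0.528]
ft_force: [-0.1, 0.0, 0.4]
finger_gap: 0.533
```

Request:
{"method": "step_arm", "body": {
  "targets": [
    {"xyz": [-50,0,-20],"turn": 0,"hand": 120},
    {"xyz": [-40,0,-40],"turn": 0,"hand": 120},
    {"xyz": [0,0,-30],"turn": 0,"hand": 120},
    {"xyz": [0,0,0],"turn": 0,"hand": 120},
    {"xyz": [0,0,0],"turn": 0,"hand": 120}
  ]
}}

```text
clock: 26.82
eef_pos: [0.5208, 0.1138, 0.2132]
tcp_rot: [0.475, 0.531, 0.466, -0.524]
ft_force: [0.2, -0.1, 0.3]
finger_gap: 0.527
```

```bash
cat >> chk.py <<'E'
save(p,'end.png',1.5)
E
python3 chk.py
```

```text
plate 4366 med [-0.3  7.5 46.8] lo [-34.5 -48.6  42.4] hi [36.4 50.6 48.5] plane [-0.0000e+00 -3.0000e-03  4.6776e+01]
hook 1 118 med [-0.4 47.5 62.7] lo [-11.3  43.8  59.4] hi [11.5 49.7 64.9] plane [2.0000e-03 3.9800e-01 4.3739e+01]
hook -1 149 med [  0.3 -45.8  62. ] lo [-11.6 -50.1  59.1] hi [ 11.2 -42.7  64.2] plane [-1.8000e-02 -4.0100e-01  4.3347e+01]
fintop 621 med [ 1.2  2.4 78.7] lo [ -5.9 -21.3  74.2] hi [ 8.2 22.2 80.3] plane [ 2.0000e-03 -2.2000e-02  7.8617e+01]
0.522686086580024 26.875 [-0.1  0.1 -0.3] [0.5207 0.1137 0.2128] [ 0.016 -0.003 -1.   ]
```

View pics/end.png

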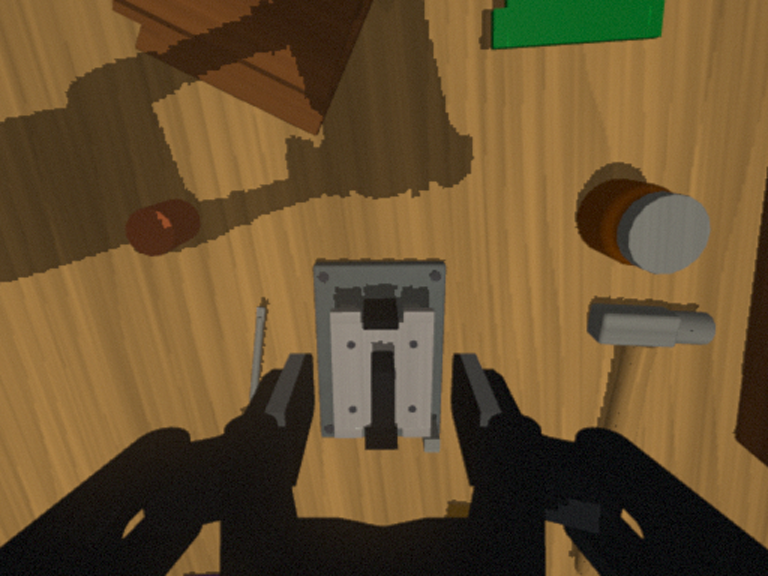

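The end view shows the template home at (382,373), hooks over both notches at (381,313) and (381,437), and the fingers clear.

```bash
python3 -c "
from h import *
print(r.sign_off())"
```

```text
the job is handed in; nothing more can be done
None
```

I laid the 13 mm brass blank on the support block, pushed the drill template home over it until both hooks closed, let go and handed the job in at about 27 s. The sign-off gave no verdict.

- **Blank:** I picked it by depth: 13.1 mm above the bench, against 8.0 and 18.8 mm for the other two. The purple look-alike was left alone. On the block its top read 38.8 mm, against 38.6 mm for the gauge post, and it lay flat.
- **Template:** The first grip straightened it only from 30° to about 10°. I therefore set it down twice on free bench to level it and gripped it again before carrying it to the jig.
- **Push:** The arm met about 8 N of resistance at the height expected for home.
- **Last check, after letting go:**
  - The plate top was at 46.8 mm (47 expected), level, and centred within about 1 mm.
  - Both hook tops were where they stood at the start, so the hooks read as upright, but I did not measure the bend angle.
  - The fingers were clear, with no force on the tool.

**Checks that were off or not made:** the tool axis drifted by up to 0.05 rad along the way and was back to about 0.01 rad for the push. One fit of the plate on the jig picked up the wrong surface, and I replaced it with one in the jig's frame. I did not re-measure the other blanks or the bystanders at the end; I never meant to touch them and felt no stray contact.

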